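# Set up the drying station for the shell moulds

### The job

Before loading anything, push the drying board home into the corner of the steel stops, square and flush against both. Then move every shell mould from the drip stand to the board, each with its rod in a hole of its own and its cup resting flat on the board, and only when all are in, turn the fan switch fully on. If the board gets knocked out of place, push it home again, and leave the bottle, the pail and the brush where they are.

Things in the scene. Friction and masses are not known exactly. Their poses are not given: they have to be found in the camera images.
- fence: Fixed corner of two steel angle-iron stops, 40 mm high, walls 6 mm. Origin: inner corner, on the bench. The back stop's inner face is the plane x = 0 of this frame, running along +y for 380 mm; the side stop's is the plane y = 0, running along -x for 85 mm. A bolted foot, 38 mm wide and 6 mm high, lies on the outer sides (+x, -y). The board belongs on the -x, +y side.
- drying_board: Loose plywood slab 80 (x) by 300 (y) by 32 mm high, about 0.45 kg, flat on the bench a short way from the corner, turned up to 0.3 rad; slides when pushed at its edge (2 to 7 N). Origin: centre of its underside. Its +x long edge goes to the back stop, its -y end to the side stop. Five 10.5 mm vertical through holes in a row on its centre line (y = -120, -60, 0, 60, 120 mm).
- board_back_left (a point): Bottom corner of the board at its +x, +y side (40, 150, 0 mm in the board's frame).
- board_back_right (a point): Bottom corner of the board at its +x, -y side (40, -150, 0 mm in the board's frame): goes into the inner corner of the stops.
- board_hole0 (a point): Mouth of the board's hole 0, on its axis, level with the board's top face; hole 0 is nearest the side stop, hole 4 farthest.
- board_hole1 (a point): Mouth of the board's hole 1, on its axis, level with the board's top face; hole 0 is nearest the side stop, hole 4 farthest.
- board_hole2 (a point): Mouth of the board's hole 2, on its axis, level with the board's top face; hole 0 is nearest the side stop, hole 4 farthest.
- board_hole3 (a point): Mouth of the board's hole 3, on its axis, level with the board's top face; hole 0 is nearest the side stop, hole 4 farthest.
- board_hole4 (a point): Mouth of the board's hole 4, on its axis, level with the board's top face; hole 0 is nearest the side stop, hole 4 farthest.
- drip_stand: Fixed wooden drip stand, 210 (x) x 140 (y) x 40 mm, with six roomy 14 mm through holes (x = -70, 0, 70 mm; y = -35, 35 mm) in which the moulds wait. Origin: centre of its underside.
- mould0: White round shell mould, upright in the drip stand, 0.12 kg; 3 to 5 are there, the rest absent (None). Origin: centre of the flat rim of its pouring cup (lowest face of the shell); z up. Below it an 8 mm rod with a round end, 30 mm long. Above: cup 45 mm across to 25 mm up, neck 19 mm, then body 32 mm in diameter, straight walls at 44 to 84 mm (grip here), top at 97 mm.
- mould1: White round shell mould, upright in the drip stand, 0.12 kg; 3 to 5 are there, the rest absent (None). Origin: centre of the flat rim of its pouring cup (lowest face of the shell); z up. Below it an 8 mm rod with a round end, 30 mm long. Above: cup 45 mm across to 25 mm up, neck 19 mm, then body 32 mm in diameter, straight walls at 44 to 84 mm (grip here), top at 97 mm.
- mould2: White round shell mould, upright in the drip stand, 0.12 kg; 3 to 5 are there, the rest absent (None). Origin: centre of the flat rim of its pouring cup (lowest face of the shell); z up. Below it an 8 mm rod with a round end, 30 mm long. Above: cup 45 mm across to 25 mm up, neck 19 mm, then body 32 mm in diameter, straight walls at 44 to 84 mm (grip here), top at 97 mm.
- mould3: White round shell mould, upright in the drip stand, 0.12 kg; 3 to 5 are there, the rest absent (None). Origin: centre of the flat rim of its pouring cup (lowest face of the shell); z up. Below it an 8 mm rod with a round end, 30 mm long. Above: cup 45 mm across to 25 mm up, neck 19 mm, then body 32 mm in diameter, straight walls at 44 to 84 mm (grip here), top at 97 mm.
- mould4: White round shell mould, upright in the drip stand, 0.12 kg; 3 to 5 are there, the rest absent (None). Origin: centre of the flat rim of its pouring cup (lowest face of the shell); z up. Below it an 8 mm rod with a round end, 30 mm long. Above: cup 45 mm across to 25 mm up, neck 19 mm, then body 32 mm in diameter, straight walls at 44 to 84 mm (grip here), top at 97 mm.
- fan_switch (a joint): Rotary switch of the drying fan, on top of a fixed grey cast box 90 x 100 x 50 mm: 0 = off (as at the start), 1.57 rad = fully on, at its stop. It turns clockwise seen from above, stiffly enough to stay where it is left (about 0.03 N m).
- switch_grip (a point): Grip point of the black switch knob, on its axis, 84 mm above the bench; turns with the knob. The knob's bar grip lies along this frame's x axis: 44 mm long, 14 mm thick (y), from 60 to 94 mm above the bench.
- spray_bottle: Bystander: clear plastic bottle, 60 mm across, 170 mm tall, behind the stops. Origin: centre of its underside.
- pail: Bystander: small white lidded pail, about 106 mm across, 116 mm tall, beyond the board and the drip stand. Origin: centre of its underside.
- brush: Bystander: wooden brush 150 mm long, lying along its x axis on the robot's side of the work. Origin: below its middle, on the bench.
Things that resemble listed ones, but are neither listed nor needed, are in the scene too. What is shaped like the part that bears fan_switch but yellow is not meant.

How it is judged:
By the outcome, as a careful person would: the job done as asked, in the order asked, and still so for the second after the job is handed in, with the robot touching nothing.
Of mould0, mould1, mould2, mould3, mould4 only 3 to 5 are there at a start; the rules pass over those that are not, and their reading is None.
At some moment in a run one of drying_board may be knocked a few centimetres aside while the robot is not near it.
It also fails if it takes over 210 s, if anything falls off the work surface, if the arm or the gripper's body presses on something with over 40 N, if the wrist force passes 120 N, or if a joint passes its speed limit or range.

### The arm

A 7-joint arm with a two-finger parallel gripper is mounted at the origin on the work surface. World frame = base frame: x ahead of the robot, y to its left, z up, the work surface at z = 0. Lengths are in m, angles in rad, forces in N, time in s.
With the tool pointing down it reaches from about 0.35 to 0.775 m from the base axis. Payload 3.1 kg.
Tool frame: the origin (TCP) lies between the finger pads; the fingertips stand 11 mm ahead of it and the grasp point (between the pads) lies 8 mm behind it; z points along the fingers, y is the line along which they close (so a half turn about z gives the same grasp; the last joint's range is limited). The gripper opens to 85 mm and grips with 20 to 120 N. Pads are 22 mm wide; open, the fingers measure 114 mm over their backs; the gripper's body (76 mm by 85 mm) begins 54 mm behind the grasp point. The pads swing forward as they close: fully open they stand 13 mm farther back than shut.
Start: joints at [1.092, 0.311, 0.014, 1.512, -0.004, 1.319, -0.027], TCP at [0.233, -0.498, 0.242] pointing down, gripper open.
Joint ranges: [-2.7, 2.7], [-0.3, 1.91], [-1.27, 1.3], [0.12, 2.57], [-1.44, 4.58], [0.2, 2.03], [-3.05, 3.05]. Speed limits (rad/s): [2.79, 2.79, 3.14, 3.14, 3.14, 3.14, 3.14].

### API

Orientations are given as a unit quaternion [w, x, y, z].
In Python, from bench import state, get_image, camera_model, hand_in gives the robot as it stands.
- The arm moves only by the tool servo_tool, never from a script. Its argument "targets" is text: rows parted by semicolons, each of 7 numbers parted by spaces: the shift along the tool's x, y, z in units of 20 mm (1.0 is 20 mm), then the turn, a rotation vector about the tool's x, y, z in units of 45 degrees (1.0 is 45 degrees), then the opening, from 0 (shut) to 1 (fully open). A call has 1 to 10 rows; each row shifts and turns the commanded pose from where the row before left it, along the tool's axes as they then stand; what a row does not reach is not made up. A row lasts 1/12 s, in which the tool goes at most 41.7 mm and 7.16 degrees, less where a joint would pass 70% of its speed; a pose out of reach is approached as far as the arm can. A call with a number of a shift or a turn outside -1 to 1 is refused whole. A call with a gripper value outside its range is refused whole. The fingers move at their own pace and stop on an object; "force" is the grip in N (left out, the last holds). Time passes only in rows, so rows that do not move let the fingers close. It gives the time, the measured TCP pose, the force, the opening and the grip force at its end, in the units of the state.
- state(): the state, without advancing time (a new reading comes with each control period).
- get_image(name): name is "side" or "top" or "wrist"; returns (picture, depth): 420x560x3 uint8, red, green, blue; 420x560 float32, m along the optical axis (not along the pixel's ray), 0 where there is no reading.
- camera_model(name): a dict with "K" (3x3 intrinsics, pixels), "extrinsics" (4x4, takes a point from world to camera coordinates). Camera axes: x right, y down, z forward; pixel columns grow to the right and rows downward; lengths in m; the calibration is good to about 2 mm. A picture is of the moment at which its call begins: read the wrist's pose just before it. camera_model takes no time and is no camera call; for the wrist camera it gives the pose at the moment of the call.
- hand_in(): hands the job in; it is judged then, once.
The state is a dict: "time": time; "qpos": joint angles; "dq": joint speeds; "joint_efforts": joint torques, N m; "ee_pos": TCP position; "tool_rot": TCP orientation; "force": force on the tool from outside, world axes, zero at the start; "ft_torque": the same for the moment, N m; "width": opening from 0.0 (shut) to 1.0 (fully open); "grip_force": force on a finger pad.
Only numpy, scipy, OpenCV 4.12 (cv2) and the standard library are available. Lean on these libraries where they do the work, as an engineer would, in place of code of your own. Each camera call takes 0.05 s, during which the arm holds its last target. There are 200 camera calls.

## Working session

There is one attempt and no reset: what is moved stays moved. The work goes in short steps, Python scripts to look and compute and a tool call to move; the robot and the scene stay as the last step left them, time stands still between calls to the robot, and variables do not carry over. Pictures are saved under pics/ and viewed, at most 14 in all, crops included, and the job is handed in when it is done.

Besides the shell and the picture viewer there is one more tool, called after ">>>" as name(argument=value, ...) on one line, values as JSON. servo_tool: Moves the arm, as the interface text tells. Its arguments: {"type":"object","properties":{"targets":{"type":"string"},"force":{"type":"number"}},"required":["targets"]}

```bash
ls; mkdir -p pics
python3 - <<'E'
from bench import *
import cv2,numpy as np
print(state())
for n in ("top","side"):
    p,d=get_image(n); cv2.imwrite(f"pics/{n}0.png",p[:,:,::-1]); np.save(f"pics/{n}0.npy",d)
    m=camera_model(n); print(n,m)
E
```

```text
pics
{'time': 0.0, 'qpos': array([ 1.09228629,  0.31173084,  0.01398082,  1.51308189, -0.00440178,
        1.31918876, -0.02719278]), 'dq': array([ 0.00113422,  0.00031126,  0.00020163,  0.00096266,  0.00200836,
       -0.00035626,  0.00065133]), 'joint_efforts': array([-1.78182700e-04, -3.79923999e+01,  1.45787015e-01, -2.30586916e+01,
        1.22826715e-02,  1.36317109e-02, -7.64792645e-06]), 'ee_pos': array([ 0.23239426, -0.49770515,  0.24120815]), 'tool_rot': array([-1.14994468e-03,  9.76233395e-01,  2.16718585e-01, -3.02382894e-04]), 'force': array([ 0.13034182, -0.15908618,  0.31156618]), 'ft_torque': array([0.01968605, 0.03277015, 0.03877501]), 'grip_force': 0.0, 'width': 1.0001380011007364}
top {'K': array([[468.0384418 ,   0.        , 277.04954092],
       [  0.        , 468.0384418 , 210.56894441],
       [  0.        ,   0.        ,   1.        ]]), 'extrinsics': array([[ 0.00912118, -0.99987787,  0.0126909 , -0.08988535],
       [-0.99330788, -0.01052109, -0.11501633,  0.53551664],
       [ 0.11513581, -0.01155689, -0.99328253,  1.26515886],
       [ 0.        ,  0.        ,  0.        ,  1.        ]])}
side {'K': array([[527.91245951,   0.        , 273.1543785 ],
       [  0.        , 527.91245951, 205.82975052],
       [  0.        ,   0.        ,   1.        ]]), 'extrinsics': array([[-0.93330958, -0.35904594, -0.00438767,  0.49230737],
       [-0.19930009,  0.5281508 , -0.82543092,  0.21143238],
       [ 0.29868497, -0.76950812, -0.56448609,  1.45426166],
       [ 0.        ,  0.        ,  0.        ,  1.        ]])}
```

View pics/top0.png

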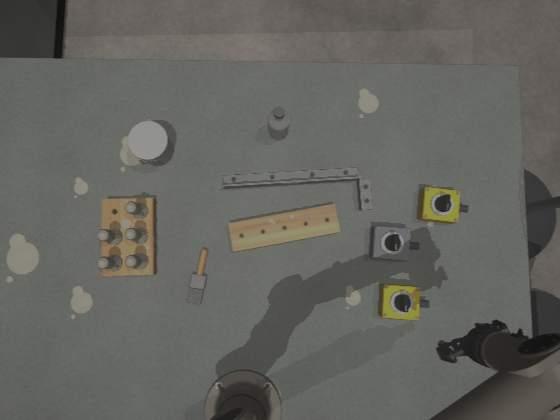

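View pics/side0.png

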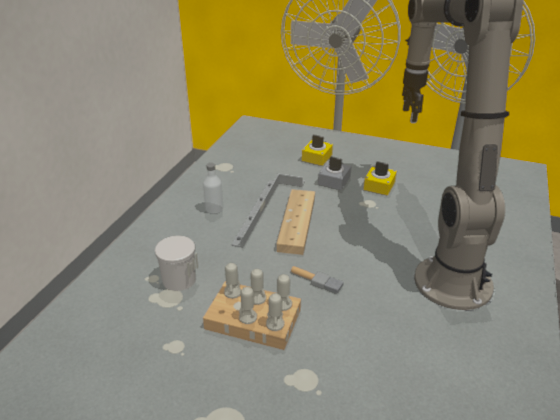

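The top view shows the board (285,228), turned slightly, and the fence above it with its corner at about (358,182). The grey switch is at (393,243), between yellow decoys. Five moulds are in the stand near (128,237), with the pail at (148,140), the bottle at (278,122) and the brush at (198,280).

```bash
cat > h.py <<'E'
from bench import *
import cv2,numpy as np
from scipy.spatial.transform import Rotation as R
def ray(m,uv,z):
    K,E=np.array(m["K"]),np.array(m["extrinsics"]); Rt,t=E[:3,:3],E[:3,3]
    uv=np.atleast_2d(np.asarray(uv,float)); c=-Rt.T@t
    d=(np.linalg.inv(K)@np.c_[uv,np.ones(len(uv))].T).T@Rt
    return c+d*((z-c[2])/d[:,2])[:,None]
def proj(m,p):
    E=m["extrinsics"]; q=(np.atleast_2d(p)@E[:3,:3].T+E[:3,3])@m["K"].T
    return q[:,:2]/q[:,2:]
def tri(m1,u1,m2,u2):
    A=[]
    for m,u in((m1,u1),(m2,u2)):
        P=m["K"]@m["extrinsics"][:3]; A+= [u[0]*P[2]-P[0],u[1]*P[2]-P[1]]
    v=np.linalg.svd(np.array(A))[2][-1]; return v[:3]/v[3]
def cloud(m,d):
    v,u=np.mgrid[:d.shape[0],:d.shape[1]]; K,E=m["K"],m["extrinsics"]
    c=np.stack([(u-K[0,2])/K[0,0]*d,(v-K[1,2])/K[1,1]*d,d],-1)
    return (c-E[:3,3])@E[:3,:3]
def toolrel(p):  # world point -> tool axes, in units of 20 mm from TCP
    s=state(); w,x,y,z=s["tool_rot"]; r=R.from_quat([x,y,z,w])
    return r.inv().apply(np.asarray(p)-s["ee_pos"])/.02
E
python3 - <<'E'
from h import *
np.set_printoptions(precision=4,suppress=True)
m=camera_model("top"); d=np.load("pics/top0.npy"); P=cloud(m,d)
def at(u,v): return np.median(P[v-1:v+2,u-1:u+2].reshape(-1,3),0)
for n,u,v in [("board mid",285,222),("bench",300,340),("stand",116,225),("knob grey",393,243),("mould",105,263),("m",131,260),("m",131,232),("m",104,234),("m",131,207),("pail",148,140),("bottle",279,114),("fence",300,183)]: print(n,at(u,v))
print("board corners",ray(m,[[229,221],[336,205],[340,233],[233,250]],.032))
print("holes",ray(m,[[241,235],[263,231],[284,228],[305,224],[327,220]],.032))
print("fence",ray(m,[[223,183],[358,175],[360,208]],.04))
s=state();w,x,y,z=s["tool_rot"];r=R.from_quat([x,y,z,w]);print(r.as_matrix())
mw=camera_model("wrist");E=mw["extrinsics"];print(mw["K"][0]); c=-E[:3,:3].T@E[:3,3]; print("cam in tool",r.inv().apply(c-s["ee_pos"]));print(E[:3,:3]@r.as_matrix())
E
```

```text
board mid [ 0.5048 -0.1068  0.0316]
bench [ 0.1824 -0.1512 -0.0018]
stand [0.4908 0.3545 0.0427]
knob grey [ 0.4472 -0.3904  0.0899]
mould [0.3877 0.3471 0.136 ]
m [0.3957 0.2811 0.1368]
m [0.4659 0.2841 0.1375]
m [0.4601 0.3519 0.1358]
m [0.5293 0.287  0.1382]
pail [0.7098 0.2572 0.1165]
bottle [ 0.7666 -0.0857  0.1711]
fence [ 0.6169 -0.1488  0.0183]
board corners [[ 0.5059  0.0477  0.032 ]
 [ 0.5536 -0.2482  0.032 ]
 [ 0.4759 -0.2588  0.032 ]
 [ 0.4263  0.0351  0.032 ]]
holes [[ 0.4676  0.0139  0.032 ]
 [ 0.4793 -0.0464  0.032 ]
 [ 0.4881 -0.1042  0.032 ]
 [ 0.4998 -0.1621  0.032 ]
 [ 0.5115 -0.223   0.032 ]]
fence [[ 0.6106  0.0657  0.04  ]
 [ 0.6374 -0.3089  0.04  ]
 [ 0.545  -0.3134  0.04  ]]
[[ 0.9061  0.4231 -0.001 ]
 [ 0.4231 -0.9061  0.0019]
 [-0.0001 -0.0022 -1.    ]]
[291.0363   0.     279.7698]
cam in tool [ 0.0825  0.0003 -0.1325]
[[-0.0001  1.     -0.0015]
 [-0.9464 -0.0006 -0.3231]
 [-0.3231  0.0013  0.9464]]
```

>>> servo_tool(targets="0 0 -0.6 0 0 0.155 0.5;0 0 -0.6 0 0 0.155 0.5;0 0 -0.6 0 0 0.155 0.5;0.88 -0.99 -0.2 0 0 0 0.5;0.88 -0.99 -0.2 0 0 0 0.5;0.88 -0.99 -0.2 0 0 0 0.5;0.88 -0.99 -0.2 0 0 0 0.5;0.88 -0.99 -0.2 0 0 0 0.5;0.88 -0.99 -0.2 0 0 0 0.5;0.88 -0.99 -0.2 0 0 0 0.5", force=40)

```text
time: 0.93
ee_pos: [0.346, -0.3499, 0.306]
tool_rot: [-0.0, 0.999, 0.036, -0.0]
force: [0.3, -0.3, 0.2]
width: 0.495
grip_force: 0.0
```

>>> servo_tool(targets="0.88 -0.99 -0.2 0 0 0 0.5;0.88 -0.99 -0.2 0 0 0 0.5;0.88 -0.99 -0.2 0 0 0 0.5;0.88 -0.99 -0.2 0 0 0 0.5;0.88 -0.99 -0.2 0 0 0 0.5;0.88 -0.99 -0.2 0 0 0 0.5;0.88 -0.99 0 0 0 0 0.5;0.88 -0.99 0 0 0 0 0.5;0.88 -0.99 0 0 0 0 0.5;0 0 0 0 0 0 0.5")

```text
time: 1.77
ee_pos: [0.4938, -0.1551, 0.3295]
tool_rot: [-0.003, 0.999, 0.041, 0.001]
force: [0.3, 0.7, -0.1]
width: 0.504
grip_force: 0.0
```

Run:
```python
from h import *
m=camera_model("wrist");p,d=get_image("wrist"); cv2.imwrite("pics/w1.png",p[:,:,::-1]); np.savez("pics/w1.npz",d=d,**m)
s=state();print(s["time"],s["ee_pos"],R.from_quat(np.roll(s["tool_rot"],-1)).as_matrix())
```

```text
1.8167 [ 0.49219316 -0.15832357  0.32953958] [[ 9.96880084e-01  7.89280379e-02 -6.81030247e-04]
 [ 7.89294969e-02 -9.96877117e-01  2.47951671e-03]
 [-4.83200080e-04 -2.52553420e-03 -9.99996694e-01]]
```

View pics/w1.png

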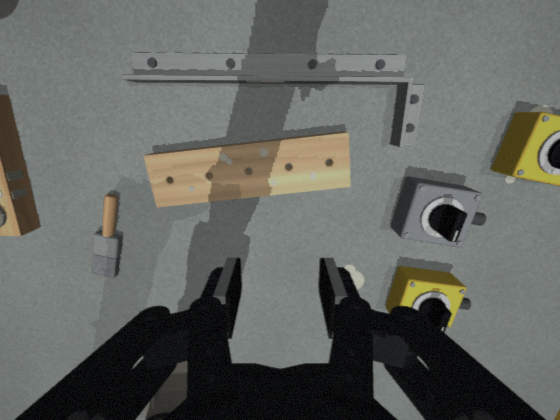

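The wrist view shows the board with corners near (145,155), (348,133), (351,187) and (157,207). The back stop runs along v≈80, the side stop is at (405,115), and the grey switch knob is at (445,217).

```bash
cat >> h.py <<'E'
def board(p,m,box=None):
    """board rectangle from wood colour mask, rays onto top plane z=.032"""
    hsv=cv2.cvtColor(p,cv2.COLOR_RGB2HSV); k=cv2.inRange(hsv,(8,60,25),(30,255,255))
    k=cv2.morphologyEx(k,cv2.MORPH_CLOSE,np.ones((9,9)))
    out=[]
    for c in cv2.findContours(k,0,2)[0]:
        if cv2.contourArea(c)<1500: continue
        w=ray(m,c[:,0,:],.032)[:,:2]; r=cv2.minAreaRect((w*1000).astype(np.float32))
        out.append((r,cv2.boxPoints(r)/1000))
    return out
E
python3 - <<'E'
from h import *
np.set_printoptions(precision=4,suppress=True)
z=np.load("pics/w1.npz"); m={"K":z["K"],"extrinsics":z["extrinsics"]}; d=z["d"]; p=cv2.imread("pics/w1.png")[:,:,::-1]
P=cloud(m,d)
for r,b in board(p,m): print(r,b)
print("bench z",np.median(P[250:270,20:60,2]), "board z",np.median(P[170:180,255:280,2]))
Z=P[...,2]
f=(Z>.033)&(Z<.05)&(P[...,0]>.55); 
q=P[f];print(len(q))
# back stop top: rows per column
X=[];
for u in range(150,400,10):
    v=np.where((Z[60:100,u]>.032)&(Z[60:100,u]<.05))[0]+60
    if len(v): X.append([u,v.min(),v.max(),*P[v.max(),u]])
print(np.array(X))
X=[]
for v in range(80,150,6):
    u=np.where((Z[v,380:430]>.032)&(Z[v,380:430]<.05))[0]+380
    if len(u): X.append([v,u.min(),u.max(),*P[v,u.min()]])
print(np.array(X))
print("knob",np.median(P[214:221,441:450].reshape(-1,3),0))
E
```

```text
((295.9599609375, -423.2510986328125), (130.07957458496094, 107.09950256347656), 85.32587432861328) [[ 0.2373 -0.4837]
 [ 0.344  -0.4924]
 [ 0.3546 -0.3628]
 [ 0.2479 -0.3541]]
((491.1205139160156, -107.30055236816406), (81.94145202636719, 300.08648681640625), 11.043795585632324) [[ 0.4222  0.0321]
 [ 0.4797 -0.2624]
 [ 0.5601 -0.2467]
 [ 0.5026  0.0478]]
((559.9823608398438, -525.1622924804688), (112.17745208740234, 94.91944122314453), 83.77095031738281) [[ 0.5067 -0.5758]
 [ 0.6011 -0.5861]
 [ 0.6132 -0.4746]
 [ 0.5189 -0.4643]]
((455.1278076171875, 232.96217346191406), (59.556880950927734, 222.38931274414062), 77.5099105834961) [[0.3401 0.2279]
 [0.5573 0.1798]
 [0.5701 0.238 ]
 [0.353  0.2861]]
bench z 0.0002891426806306034 board z 0.03284013754586545
2490
[[150.      75.      80.       0.6033   0.0302   0.0338]
 [160.      75.      80.       0.6044   0.0164   0.0347]
 [170.      75.      80.       0.6055   0.0032   0.034 ]
 [180.      75.      80.       0.6064  -0.011    0.0363]
 [190.      75.      80.       0.6075  -0.0245   0.0368]
 [200.      75.      80.       0.6085  -0.03
[... 1112 characters left out ...]
     412.       0.6279  -0.2768   0.0404]
 [ 86.     405.     411.       0.6243  -0.3143   0.0327]
 [ 92.     404.     410.       0.6166  -0.3143   0.0336]
 [ 98.     404.     409.       0.609   -0.3153   0.0352]
 [104.     403.     408.       0.6014  -0.316    0.0342]
 [110.     402.     408.       0.5935  -0.3159   0.0353]
 [116.     401.     407.       0.5857  -0.3173   0.0325]
 [122.     400.     406.       0.5777  -0.3174   0.033 ]
 [128.     400.     405.       0.5697  -0.3176   0.037 ]
 [134.     399.     404.       0.5615  -0.3184   0.0358]
 [140.     398.     403.       0.5532  -0.3193   0.0346]
 [146.     397.     402.       0.5446  -0.3206   0.0321]]
knob [ 0.4555 -0.3932  0.0714]
```

>>> servo_tool(targets="-0.65 -0.39 1 0 0 0 0.8;-0.65 -0.39 1 0 0 0 0.8;-0.65 -0.39 1 0 0 0 0.8;-0.65 -0.39 1 0 0 0 0.8;-0.65 -0.39 1 0 0 0 0.8;-0.6 -0.39 1 0 0 0 0.8;0 0 1 0 0 0 0.8;0 0 1 0 0 0 0.8;0 0 1 0 0 0 0.8;0 0 1 0 0 0 0.8")

```text
time: 2.65
ee_pos: [0.4097, -0.1224, 0.1293]
tool_rot: [0.0, 0.999, 0.035, -0.0]
force: [0.8, 0.1, -0.6]
width: 0.802
grip_force: 0.0
```

>>> servo_tool(targets="0 0 1 0 0 0 0.8;0 0 1 0 0 0 0.8;0 0 1 0 0 0 0.8;0 0 1 0 0 0 0.8;0 0 0.8 0 0 0 0.8;0 0 0 0 0 0 0.8;0 0 0 0 0 0 0.8;0 0 0 0 0 0 0.8")

```text
time: 3.32
ee_pos: [0.4112, -0.1218, 0.035]
tool_rot: [0.0, 0.999, 0.035, 0.001]
force: [0.5, -0.5, 0.5]
width: 0.801
grip_force: 0.0
```

>>> servo_tool(targets="0 0 0.5 0 0 -0.009 0.8;0 0 0.42 0 0 0 0.8;0.4 0 0 0 0 0 0.8;0.4 0 0 0 0 0 0.8;0.4 0 0 0 0 0 0.8;0.4 0 0 0 0 0 0.8;0.4 0 0 0 0 0 0.8;0.4 0 0 0 0 0 0.8;0.4 0 0 0 0 0 0.8;0.4 0 0 0 0 0 0.8")

```text
time: 4.15
ee_pos: [0.475, -0.1158, 0.0158]
tool_rot: [-0.0, 0.999, 0.039, -0.0]
force: [-3.0, 0.6, 2.0]
width: 0.802
grip_force: 1.5
```

>>> servo_tool(targets="0.3 0 0 0 0 0 0.8;0.3 0 0 0 0 0 0.8;0.3 0 0 0 0 0 0.8;0.3 0 0 0 0 0 0.8;0.3 0 0 0 0 0 0.8;0.3 0 0 0 0 0 0.8;0 0 0 0 0 0 0.8;0 0 0 0 0 0 0.8")

```text
time: 4.82
ee_pos: [0.5122, -0.113, 0.0162]
tool_rot: [0.0, 0.999, 0.04, 0.002]
force: [-0.3, 0.2, 0.5]
width: 0.803
grip_force: 0.0
```

>>> servo_tool(targets="0.15 0 0 0 0 0 0.8;0.15 0 0 0 0 0 0.8;0.15 0 0 0 0 0 0.8;0.1 0 0 0 0 0 0.8;0 0 0 0 0 0 0.8;0 0 0 0 0 0 0.8")

```text
time: 5.32
ee_pos: [0.522, -0.1123, 0.0158]
tool_rot: [-0.0, 0.999, 0.039, 0.001]
force: [-1.0, -0.0, -0.3]
width: 0.804
grip_force: 0.3
```

>>> servo_tool(targets="0.1 0 0 0 0 0 0.8;0.1 0 0 0 0 0 0.8;0.05 0 0 0 0 0 0.8;0 0 0 0 0 0 0.8;0 0 0 0 0 0 0.8")

```text
time: 5.73
ee_pos: [0.5232, -0.1122, 0.0154]
tool_rot: [-0.0, 0.999, 0.039, -0.003]
force: [-7.4, 0.5, 4.0]
width: 0.801
grip_force: 3.6
```

>>> servo_tool(targets="-0.65 0 0 0 0 0 0.8;-0.6 0 0 0 0 0 0.8;0 0 -0.8 0 0 0 0;0 0 -0.8 0 0 0 0;0 0 -0.8 0 0 0 0;0 0 -0.8 0 0 0 0;0.4 -0.96 0 0 0 0 0;0.4 -0.96 0 0 0 0 0;0.4 -0.96 0 0 0 0 0;0.4 -0.96 0 0 0 0 0")

```text
time: 6.57
ee_pos: [0.5291, -0.0338, 0.0807]
tool_rot: [-0.0, 0.999, 0.039, 0.002]
force: [1.2, 0.8, -1.0]
width: -0.003
grip_force: 0.0
```

>>> servo_tool(targets="0.4 -0.96 0 0 0 0 0;0.4 -0.96 0 0 0 0 0;0.4 -0.96 0 0 0 0 0;0.4 -0.96 0 0 0 0 0;0.4 -0.96 0 0 0 0 0;0.4 -0.96 0 0 0 0 0;0 0 0 0 0 0 0;0 0 0 0 0 0 0")

```text
time: 7.23
ee_pos: [0.567, 0.0862, 0.0803]
tool_rot: [-0.001, 0.999, 0.041, 0.001]
force: [-0.9, -1.9, 0.6]
width: -0.0
grip_force: 0.0
```

Run:
```python
from h import *
np.set_printoptions(precision=4,suppress=True)
s=state();print(s["time"],s["ee_pos"],s["tool_rot"])
m=camera_model("wrist");p,d=get_image("wrist"); mt=camera_model("top"); pt,_=get_image("top")
cv2.imwrite("pics/w2.png",np.hstack([p,pt[130:330,100:500].repeat(1,0)if 0 else p[:, :0]])[:,:,::-1])
for r,b in board(p,m): print("w",r,b)
for r,b in board(pt,mt): print("t",r)
```

```text
7.2333 [0.567  0.0862 0.0803] [-0.0008  0.9992  0.0411  0.0011]
w ((483.50006103515625, 253.01962280273438), (72.17184448242188, 196.77479553222656), 77.58946990966797) [[0.3797 0.2389]
 [0.5718 0.1966]
 [0.5873 0.2671]
 [0.3952 0.3094]]
w ((566.597412109375, -34.83228302001953), (78.79550170898438, 170.28675842285156), 4.711630344390869) [[ 0.5203  0.0468]
 [ 0.5343 -0.1229]
 [ 0.6129 -0.1165]
 [ 0.5989  0.0533]]
t ((461.91851806640625, 321.8379821777344), (212.2470245361328, 150.0947265625), 2.9874002933502197)
t ((572.1795043945312, -101.68196105957031), (82.5755615234375, 300.622802734375), 4.21772575378418)
```

>>> servo_tool(targets="0 0 0.8 0 0 0 0;0 0 0.8 0 0 0 0;0 0 0.8 0 0 0 0;0 0 0.8 0 0 0 0;0 0.4 0 0 0 0 0;0 0.4 0 0 0 0 0;0 0.4 0 0 0 0 0;0 0.4 0 0 0 0 0;0 0.4 0 0 0 0 0;0 0.4 0 0 0 0 0")

```text
time: 8.17
ee_pos: [0.5704, 0.0359, 0.0169]
tool_rot: [-0.001, 0.999, 0.039, 0.001]
force: [-0.6, 3.3, 1.8]
width: -0.001
grip_force: 1.7
```

>>> servo_tool(targets="0 0.3 0 0 0 0 0;0 0.3 0 0 0 0 0;0 0.3 0 0 0 0 0;0 0.3 0 0 0 0 0;0 0.3 0 0 0 0 0;0 0 0 0 0 0 0;0 0 0 0 0 0 0")

```text
time: 8.75
ee_pos: [0.5723, 0.0036, 0.0156]
tool_rot: [0.001, 0.999, 0.038, -0.0]
force: [0.3, 0.0, 0.9]
width: 0.003
grip_force: 0.0
```

>>> servo_tool(targets="0 0.12 0 0 0 0 0;0 0.12 0 0 0 0 0;0 0.12 0 0 0 0 0;0 0.08 0 0 0 0 0;0 0.08 0 0 0 0 0;0 0 0 0 0 0 0;0 0 0 0 0 0 0")

```text
time: 9.33
ee_pos: [0.5724, -0.0023, 0.0155]
tool_rot: [-0.001, 0.999, 0.04, -0.001]
force: [-1.2, 5.6, -1.4]
width: -0.0
grip_force: 2.6
```

>>> servo_tool(targets="0 0.1 0 0 0 0 0;0 0.1 0 0 0 0 0;0 0.1 0 0 0 0 0;0 0 0 0 0 0 0;0 0 0 0 0 0 0")

```text
time: 9.75
ee_pos: [0.5724, -0.0025, 0.0156]
tool_rot: [-0.005, 0.999, 0.042, -0.001]
force: [-2.5, 12.2, 0.7]
width: 0.002
grip_force: 6.2
```

>>> servo_tool(targets="0 -0.6 0 0 0 0 0;0 -0.6 0 0 0 0 0;0 0 -0.8 0 0 0 0.8;0 0 -0.8 0 0 0 0.8;0 0 -0.8 0 0 0 0.8;0 0 -0.8 0 0 0 0.8;-0.44 0.98 0 0 0 0 0.8;-0.44 0.98 0 0 0 0 0.8;-0.44 0.98 0 0 0 0 0.8;-0.44 0.98 0 0 0 0 0.8")

```text
time: 10.58
ee_pos: [0.5426, -0.0696, 0.0803]
tool_rot: [0.001, 0.999, 0.039, 0.0]
force: [-0.6, -0.3, 0.4]
width: 0.8
grip_force: 0.0
```

>>> servo_tool(targets="-0.44 0.98 0 0 0 0 0.8;-0.44 0.98 0 0 0 0 0.8;-0.44 0.98 0 0 0 0 0.8;-0.44 0.98 0 0 0 0 0.8;-0.44 0.98 0 0 0 0 0.8;0 0 0 0 0 0 0.8;0 0 0 0 0 0 0.8")

```text
time: 11.17
ee_pos: [0.5058, -0.1714, 0.0801]
tool_rot: [0.001, 0.999, 0.037, -0.0]
force: [-0.0, 0.2, 0.1]
width: 0.804
grip_force: 0.0
```

Down, press onto the back stop, back off, rise and look.

>>> servo_tool(targets="0 0 0.8 0 0 0 0.8;0 0 0.8 0 0 0 0.8;0 0 0.8 0 0 0 0.8;0 0 0.8 0 0 0 0.8;0.3 0 0 0 0 0 0.8;0.3 0 0 0 0 0 0.8;0.3 0 0 0 0 0 0.8;0.2 0 0 0 0 0 0.8;0.2 0 0 0 0 0 0.8;0 0 0 0 0 0 0.8")

```text
time: 12.0
ee_pos: [0.5273, -0.1671, 0.0159]
tool_rot: [-0.0, 0.999, 0.038, -0.006]
force: [-11.2, 1.2, 7.0]
width: 0.8
grip_force: 5.6
```

>>> servo_tool(targets="0.15 0 0 0 0 0 0.8;0.15 0 0 0 0 0 0.8;0 0 0 0 0 0 0.8;0 0 0 0 0 0 0.8")

```text
time: 12.33
ee_pos: [0.5273, -0.1674, 0.015]
tool_rot: [-0.0, 0.999, 0.038, -0.012]
force: [-19.3, -0.3, 13.4]
width: 0.799
grip_force: 10.2
```

>>> servo_tool(targets="-0.9 0 0 0 0 0 0.8;-0.9 0 0 0 0 0 0.8;0 0 -1 0 0 0 0.8;0 0 -1 0 0 0 0.8;0 0 -1 0 0 0 0.8;0 0 -1 0 0 0 0.8;0 0 -1 0 0 0 0.8;0 0 -1 0 0 0 0.8;0 0 -1 0 0 0 0.8;0 0 -1 0 0 0 0.8")

```text
time: 13.17
ee_pos: [0.504, -0.1686, 0.1787]
tool_rot: [0.001, 0.999, 0.04, 0.002]
force: [-0.5, 0.1, -0.1]
width: 0.8
grip_force: 0.0
```

>>> servo_tool(targets="0 0 -1 0 0 0 0.8;0 0 -1 0 0 0 0.8;0 0 -1 0 0 0 0.8;0 0 -1 0 0 0 0.8;0 0 0 0 0 0 0.8;0 0 0 0 0 0 0.8;0 0 0 0 0 0 0.8")

```text
time: 13.75
ee_pos: [0.5028, -0.1685, 0.2561]
tool_rot: [0.0, 0.999, 0.04, 0.0]
force: [0.1, 0.4, 0.2]
width: 0.8
grip_force: 0.0
```

Run:
```python
from h import *
np.set_printoptions(precision=4,suppress=True)
s=state();print(s["time"],s["ee_pos"],s["tool_rot"])
m=camera_model("wrist");p,d=get_image("wrist"); np.savez("pics/w3.npz",d=d,**m); cv2.imwrite("pics/w3.png",p[:,:,::-1])
for r,b in board(p,m): print("w",r,b)
P=cloud(m,d);Z=P[...,2]
```

```text
13.75 [ 0.5028 -0.1685  0.2561] [0.0002 0.9992 0.0396 0.0004]
w ((327.9208679199219, -426.7396240234375), (140.53477478027344, 54.26998519897461), 76.41191864013672) [[ 0.285  -0.4887]
 [ 0.3378 -0.5014]
 [ 0.3708 -0.3648]
 [ 0.3181 -0.3521]]
w ((550.8141479492188, -481.36431884765625), (105.70105743408203, 53.948883056640625), 21.72536277770996) [[ 0.4917 -0.4759]
 [ 0.5117 -0.526 ]
 [ 0.6099 -0.4869]
 [ 0.5899 -0.4367]]
w ((577.9771118164062, -167.57125854492188), (80.12123107910156, 301.7169494628906), 4.520822525024414) [[ 0.5262 -0.0203]
 [ 0.5499 -0.3211]
 [ 0.6298 -0.3148]
 [ 0.606  -0.014 ]]
```

View pics/w3.png

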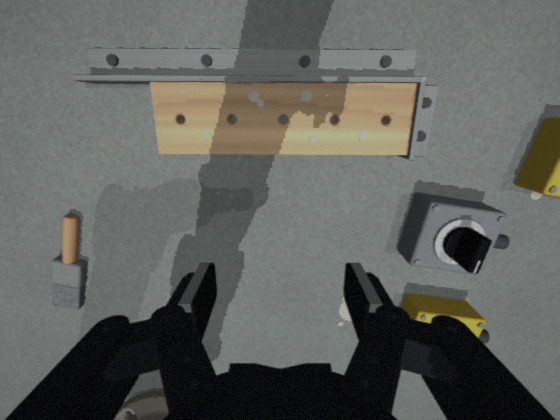

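The board looks flush with both stops: its back edge is along v≈80 and its right end is at u≈413. The holes are at (180,119) to (386,120). The grey knob at (465,245) has its pointer toward the lower right. Next I go to the stand.

>>> servo_tool(targets="-0.05 -0.965 -0.2 0 0 0 0.5;-0.05 -0.965 -0.2 0 0 0 0.5;-0.05 -0.965 -0.2 0 0 0 0.5;-0.05 -0.965 -0.2 0 0 0 0.5;-0.05 -0.965 -0.2 0 0 0 0.5;-0.05 -0.965 -0.2 0 0 0 0.5;-0.05 -0.965 -0.2 0 0 0 0.5;-0.05 -0.965 -0.2 0 0 0 0.5;-0.05 -0.965 -0.2 0 0 0 0.5;-0.05 -0.965 0 0 0 0 0.5")

```text
time: 14.63
ee_pos: [0.4771, 0.0238, 0.2916]
tool_rot: [-0.0, 0.999, 0.039, -0.0]
force: [1.0, -0.7, -0.5]
width: 0.501
grip_force: 0.0
```

>>> servo_tool(targets="-0.05 -0.965 0 0 0 0 0.5;-0.05 -0.965 0 0 0 0 0.5;-0.05 -0.965 0 0 0 0 0.5;-0.05 -0.965 0 0 0 0 0.5;-0.05 -0.965 0 0 0 0 0.5;-0.05 -0.965 0 0 0 0 0.5;-0.05 -0.965 0 0 0 0 0.5;-0.05 -0.965 0 0 0 0 0.5;-0.05 -0.965 0 0 0 0 0.5;0 0 0 0 0 0 0.5")

```text
time: 15.47
ee_pos: [0.4525, 0.2003, 0.2909]
tool_rot: [-0.002, 0.999, 0.043, -0.001]
force: [0.3, 0.7, 0.7]
width: 0.5
grip_force: 0.0
```

Run:
```python
from h import *
m=camera_model("wrist");p,d=get_image("wrist"); np.savez("pics/w4.npz",d=d,**m); cv2.imwrite("pics/w4.png",p[:,:,::-1])
```

>>> servo_tool(targets="-0.05 -0.965 0 0 0 0 0.5;-0.05 -0.965 0 0 0 0 0.5;-0.05 -0.965 0 0 0 0 0.5;-0.05 -0.965 0 0 0 0 0.5;-0.05 -0.965 0 0 0 0 0.5;-0.05 -0.965 0 0 0 0 0.5;0 0 0 0 0 0 0.5;0 0 0 0 0 0 0.5;0 0 0 0 0 0 0.5")

```text
time: 16.27
ee_pos: [0.4405, 0.3084, 0.2912]
tool_rot: [0.001, 0.999, 0.038, -0.0]
force: [0.2, 0.4, 0.0]
width: 0.5
grip_force: 0.0
```

Run:
```python
from h import *
np.set_printoptions(precision=4,suppress=True)
s=state();print(s["time"],s["ee_pos"],s["tool_rot"])
m=camera_model("wrist");p,d=get_image("wrist"); np.savez("pics/w5.npz",d=d,**m); cv2.imwrite("pics/w5.png",p[:,:,::-1])
z=np.load("pics/w3.npz");m3={"K":z["K"],"extrinsics":z["extrinsics"]};g=cv2.cvtColor(cv2.imread("pics/w3.png"),cv2.COLOR_BGR2GRAY)
H=[]
for u,v in [(180,119),(231,119),(283,119),(334,120),(386,120)]:
    w=g[v-8:v+9,u-8:u+9].astype(float); t=(w.min()+np.median(w))/2; k=np.clip(t-w,0,None); y,x=np.mgrid[v-8:v+9,u-8:u+9]
    H.append([(k*x).sum()/k.sum(),(k*y).sum()/k.sum()])
print(np.array(H)); W=ray(m3,H,.032);print(W,np.diff(W,axis=0))
```

```text
16.2667 [0.4405 0.3084 0.2912] [ 0.0011  0.9993  0.0383 -0.0002]
[[180.1053 118.7289]
 [230.5813 118.3844]
 [282.9361 118.9141]
 [334.5015 119.0249]
 [385.512  119.7695]]
[[ 0.5692 -0.0476  0.032 ]
 [ 0.5742 -0.1063  0.032 ]
 [ 0.5785 -0.1673  0.032 ]
 [ 0.5831 -0.2274  0.032 ]
 [ 0.587  -0.287   0.032 ]] [[ 0.005  -0.0587  0.    ]
 [ 0.0042 -0.061   0.    ]
 [ 0.0046 -0.0601  0.    ]
 [ 0.0039 -0.0596  0.    ]]
```

View pics/w5.png

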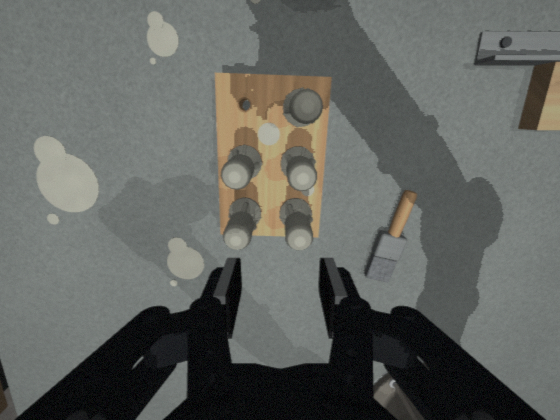

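The five mould tops are at (308,104), (237,174), (302,176), (237,237) and (299,237), with the one empty stand hole at (245,104).

```bash
cat >> h.py <<'E'
def load(n):
    z=np.load(f"pics/{n}.npz"); return {"K":z["K"],"extrinsics":z["extrinsics"]},z["d"],cv2.imread(f"pics/{n}.png")[:,:,::-1]
def moulds(m,d,z0=.098,zt=.137):
    """per mould: circle (r=16 mm) fit to wall points, centroid of top cap"""
    P=cloud(m,d); k=((P[...,2]>z0)&(P[...,2]<zt+.006)&(d>.12)).astype(np.uint8)
    n,l,st,c=cv2.connectedComponentsWithStats(k); out=[]
    for i in range(1,n):
        q=P[l==i]
        if st[i,4]<150: continue
        w=q[(q[:,2]>z0)&(q[:,2]<zt-.014)]; t=q[q[:,2]>zt-.004]
        if len(w)<30 or len(t)<10: continue
        from scipy.optimize import least_squares
        f=least_squares(lambda a:np.hypot(*(w[:,:2]-a).T)-.016,t[:,:2].mean(0),loss="soft_l1",f_scale=.001)
        out.append((f.x,t.mean(0),np.percentile(q[:,2],99),c[i],len(w),np.abs(f.fun).mean()))
    return out
E
python3 - <<'E'
from h import *
np.set_printoptions(precision=4,suppress=True)
for n in("w4","w5"):
    m,d,p=load(n); print(n)
    for o in moulds(m,d): print(*o)
m=camera_model("top"); 
print("top")
for o in moulds(m,np.load("pics/top0.npy")): print(*o)
# triangulated heights of tops between w4,w5
m4,d4,_=load("w4"); m5,d5,_=load("w5")
def caps(m,d):
    P=cloud(m,d); k=((P[...,2]>.131)&(P[...,2]<.145)&(d>.12)).astype(np.uint8)
    n,l,st,c=cv2.connectedComponentsWithStats(k); return [c[i] for i in range(1,n) if st[i,4]>60]
for a in caps(m5,d5):
    for b in caps(m4,d4):
        w=tri(m5,a,m4,b)
        if np.linalg.norm(proj(m5,w)-a)<3 and .1<w[2]<.17: print("tri",w,a,b)
E
```

```text
w4
[0.5302 0.2889] [0.5303 0.2878 0.1355] 0.13798837552534687 [197.9962 108.8968] 152 0.00013817460879370297
[0.4584 0.355 ] [0.4593 0.3534 0.1353] 0.13782260603120305 [136.8863 173.7744] 311 0.00023289535778440827
[0.4619 0.2862] [0.4628 0.2853 0.1354] 0.13819832895856043 [200.8774 175.9164] 187 0.0001623791733600052
[0.3884 0.3519] [0.3901 0.3505 0.1354] 0.13746812823560114 [143.9702 233.6   ] 319 0.0002776741435929234
[0.3929 0.2825] [0.3943 0.2816 0.1355] 0.13779320150770666 [204.2574 234.7414] 242 0.0002310148717175685
w5
[0.4583 0.3548] [0.4593 0.3545 0.1354] 0.138252776625529 [236.6421 172.2973] 117 0.0001354084478796724
[0.4618 0.2859] [0.4627 0.2863 0.1355] 0.13851722770706643 [300.911  173.9366] 97 0.0001191702998332725
[0.3884 0.3518] [0.3898 0.3513 0.1354] 0.13791142512779986 [237.672 232.172] 211 0.00021161599460562072
[0.3929 0.2823] [0.3943 0.2827 0.1355] 0.13771179155821917 [298.0746 232.7686] 190 0.0001790357753630101
top
[ 0.7656 -0.0855] [ 0.7644 -0.0857  0.1371] 0.1399128500069013 [278.6528 121.6528] 212 0.006607734287655702
[0.5312 0.2908] [0.5315 0.2893 0.1359] 
[... 225 characters left out ...]
04 [132.2704 233.8553] 36 0.00037006154365824725
[0.3939 0.2847] [0.3949 0.2832 0.1359] 0.13948352755435917 [132.6481 260.7407] 38 0.00041008311235089676
[0.3898 0.354 ] [0.3891 0.3524 0.1363] 0.14185271519713974 [105.3293 262.3533] 42 0.0006161296501770529
[ 0.0463 -0.0057] [ 0.0481 -0.0058  0.1377] 0.1422949183882194 [243.8521 402.7394] 196 0.018137261586111147
tri [0.5306 0.2887 0.1307] [306.4224 105.9037] [193.5507 108.694 ]
tri [0.4586 0.3547 0.131 ] [234.5188 175.4614] [129.2301 177.2363]
tri [0.4621 0.2861 0.1308] [301.9149 177.097 ] [196.7556 179.5749]
tri [0.3889 0.3517 0.1313] [235.5617 238.3148] [137.0276 239.8321]
tri [0.3933 0.2823 0.1312] [298.99   238.9602] [200.4232 241.0907]
```

>>> servo_tool(targets="0.88 0.26 0.3 0 0 0 0.55;0.88 0.26 0.3 0 0 0 0.55;0.88 0.26 0.3 0 0 0 0.55;0.88 0.27 0.3 0 0 0 0.55;0.88 0.27 0.3 0 0 0 0.55;0 0 1 0 0 0 0.55;0 0 1 0 0 0 0.55;0 0 1 0 0 0 0.55;0 0 1 0 0 0 0.55;0 0 0 0 0 0 0.55")

```text
time: 17.15
ee_pos: [0.5279, 0.2867, 0.1771]
tool_rot: [0.003, 0.999, 0.038, -0.004]
force: [-0.8, -0.7, -1.2]
width: 0.55
grip_force: 0.0
```

>>> servo_tool(targets="0 0 1 0 0 0 0.55;0 0 0 0 0 0 0.55;0 0 0 0 0 0 0.55;0 0 0 0 0 0 0.55")

```text
time: 17.48
ee_pos: [0.5304, 0.2907, 0.1633]
tool_rot: [-0.0, 0.999, 0.039, 0.001]
force: [-0.5, 0.2, -0.6]
width: 0.552
grip_force: 0.0
```

Run:
```python
from h import *
np.set_printoptions(precision=4,suppress=True)
s=state();print(s["ee_pos"],s["tool_rot"],toolrel([.5302,.2888,.098]))
m=camera_model("wrist");p,d=get_image("wrist"); np.savez("pics/w6.npz",d=d,**m); cv2.imwrite("pics/w6.png",p[:,:,::-1])
for o in moulds(m,d):print(*o)
```

```text
[0.5304 0.2907 0.1633] [-0.0003  0.9992  0.0389  0.0009] [-0.0217  0.0934  3.2672]
[0.53   0.2887] [0.5317 0.2888 0.1355] 0.13807052900047886 [281.4759 241.1716] 514 0.00016252411055373806
[0.4618 0.2861] [0.4644 0.2864 0.1355] 0.1379660684371717 [277.6882 323.7617] 803 0.00027530575081983994
[0.3885 0.3516] [0.3957 0.3597 0.1334] 0.1336714940833298 [177.1728 391.4188] 134 0.00023081584931311112
```

>>> servo_tool(targets="-0.02 0.09 0.6 0 0 0 0.55;0 0 0.6 0 0 0 0.55;0 0 0.7 0 0 0 0.55;0 0 0.7 0 0 0 0.55;0 0 0.65 0 0 0 0.55;0 0 0 0 0 0 0.55;0 0 0 0 0 0 0.1;0 0 0 0 0 0 0.1;0 0 0 0 0 0 0.1;0 0 0 0 0 0 0.1", force=40)

```text
time: 18.37
ee_pos: [0.5298, 0.2894, 0.0978]
tool_rot: [-0.0, 0.999, 0.039, 0.001]
force: [-0.3, -0.6, -1.0]
width: 0.364
grip_force: 39.6
```

>>> servo_tool(targets="0 0 0 0 0 0 0.1;0 0 0 0 0 0 0.1;0 0 -0.6 0 0 0 0.1;0 0 -0.8 0 0 0 0.1;0 0 -0.8 0 0 0 0.1;0 0 -0.8 0 0 0 0.1;0 0 -0.8 0 0 0 0.1;0 0 0 0 0 0 0.1;0 0 0 0 0 0 0.1")

```text
time: 19.12
ee_pos: [0.5299, 0.2897, 0.1744]
tool_rot: [-0.001, 0.999, 0.039, 0.001]
force: [-0.7, -0.2, -1.3]
width: 0.358
grip_force: 39.8
```

Run:
```python
from h import *
np.set_printoptions(precision=4,suppress=True)
s=state();print(s["ee_pos"],s["tool_rot"],s["force"],s["width"],s["grip_force"])
m=camera_model("wrist");p,d=get_image("wrist"); np.savez("pics/w7.npz",d=d,**m); cv2.imwrite("pics/w7.png",p[:,:,::-1])
cl=cloud(m,d); c=s["ee_pos"]
for o in moulds(m,d,z0=.165,zt=c[2]+.039):print(*o)
```

```text
[0.5299 0.2897 0.1744] [-0.0007  0.9992  0.0394  0.0014] [-0.6993 -0.2491 -1.303 ] 0.35799894818853273 39.824291467666626
```

View pics/w7.png

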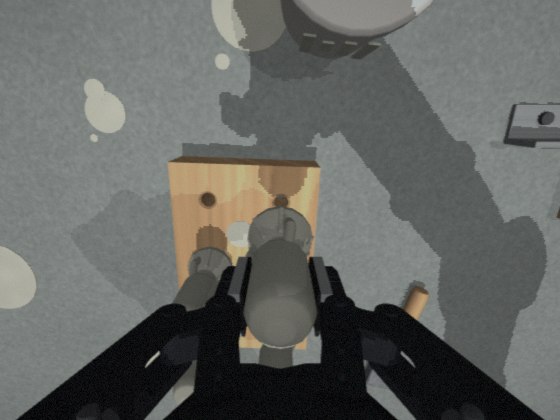

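The mould is held upright between the fingers, with its cup at (280,230) and its body at (280,300).

```bash
cat >> h.py <<'E'
def held(m,d,s):
    """axis of held mould (x,y) from its front wall, world"""
    from scipy.optimize import least_squares
    P=cloud(m,d); r=R.from_quat(np.roll(s["tool_rot"],-1)); q=r.inv().apply((P-s["ee_pos"]).reshape(-1,3))
    k=(np.abs(q[:,1])<.010)&(q[:,0]>.003)&(q[:,0]<.02)&(q[:,2]<-.002)&(q[:,2]>-.024)&(d.ravel()>0)
    w=q[k]
    if len(w)<30: return len(w)
    f=least_squares(lambda a:np.hypot(*(w[:,:2]-a).T)-.016,[0,0],loss="soft_l1",f_scale=.0005)
    o=r.apply([*f.x,0])+s["ee_pos"]; return len(w),f.x*1000,o[:2],np.abs(f.fun).mean()
E
python3 - <<'E'
from h import *
np.set_printoptions(precision=4,suppress=True)
s=state(); m,d,p=load("w7"); print(held(m,d,s))
mt=camera_model("top"); pt,_=get_image("top")
for r,b in board(pt,mt): print("t",r)
E
```

```text
(969, array([ 1.4471, -0.0205]), array([0.5306, 0.2891]), np.float64(0.0002413924062778583))
t ((576.7704467773438, -163.81358337402344), (82.59585571289062, 300.16741943359375), 4.228704929351807)
```

>>> servo_tool(targets="0.02 0.997 0 0 0 0 0.1;0.02 0.997 0 0 0 0 0.1;0.02 0.997 0 0 0 0 0.1;0.02 0.997 0 0 0 0 0.1;0.02 0.997 0 0 0 0 0.1;0.02 0.997 0 0 0 0 0.1;0.02 0.997 0 0 0 0 0.1;0.02 0.997 0 0 0 0 0.1;0.02 0.997 0 0 0 0 0.1;0.02 0.997 0 0 0 0 0.1")

```text
time: 20.05
ee_pos: [0.5479, 0.0893, 0.1714]
tool_rot: [0.0, 0.999, 0.039, -0.001]
force: [0.4, 0.7, -0.5]
width: 0.361
grip_force: 39.9
```

>>> servo_tool(targets="0.02 0.997 0 0 0 0 0.1;0.02 0.997 0 0 0 0 0.1;0.02 0.997 0 0 0 0 0.1;0.02 0.997 0 0 0 0 0.1;0.02 0.997 0 0 0 0 0.1;0.02 0.997 0 0 0 0 0.1;0.02 0.997 0 0 0 0 0.1;0.02 0.997 0 0 0 0 0.1;0.02 0.997 0 0 0 0 0.1;0.02 0.997 0 0 0 0 0.1")

```text
time: 20.88
ee_pos: [0.5675, -0.1088, 0.1713]
tool_rot: [-0.0, 0.999, 0.039, -0.002]
force: [0.4, 0.4, -0.6]
width: 0.366
grip_force: 39.9
```

>>> servo_tool(targets="0.02 0.997 0.2 0 0 0 0.1;0.02 0.997 0.2 0 0 0 0.1;0.02 0.997 0.2 0 0 0 0.1;0.02 0.997 0.2 0 0 0 0.1;0.02 0.997 0.2 0 0 0 0.1;0.02 0.997 0.2 0 0 0 0.1;0.02 0.997 0.2 0 0 0 0.1;0.02 0.997 0.2 0 0 0 0.1;0.02 0.99 0.2 0 0 0 0.1;0 0 0 0 0 0 0.1")

```text
time: 21.72
ee_pos: [0.5834, -0.2929, 0.1336]
tool_rot: [0.002, 0.999, 0.036, -0.003]
force: [-1.8, -1.9, -2.1]
width: 0.364
grip_force: 40.0
```

>>> servo_tool(targets="0 0 0 0 0 0 0.1;0 0 0 0 0 0 0.1;0 0 0 0 0 0 0.1")

```text
time: 21.97
ee_pos: [0.5865, -0.2842, 0.1366]
tool_rot: [-0.001, 0.999, 0.041, -0.0]
force: [0.2, 0.5, -0.0]
width: 0.363
grip_force: 40.0
```

```bash
cat >> h.py <<'E'
H0=np.array([.5784,-.1671]); HS=np.array([-.0045,.0599])
def check(k=None):
    """k: hole number the held mould goes to"""
    s=state(); m=camera_model("wrist"); p,d=get_image("wrist"); h=held(m,d,s); S=[s["ee_pos"]]
    pt,_=get_image("top"); mt=camera_model("top"); s2=state(); 
    print("t",round(s2["time"],2),"ee",s["ee_pos"],s2["ee_pos"],"held",h)
    for r,b in board(pt,mt):
        if abs(r[1][0]*r[1][1]-24000)<5000: print("board top",r)
    if k is not None and not isinstance(h,int):
        g=H0+(k-2)*HS; r=R.from_quat(np.roll(s["tool_rot"],-1))
        print("hole",g,"shift units",r.inv().apply([*(g-h[2]),0])/.02)
    return p,d,m
E
python3 - <<'E'
from h import *
np.set_printoptions(precision=4,suppress=True)
p,d,m=check(0); cv2.imwrite("pics/w8.png",p[:,:,::-1])
E
```

```text
t 22.07 ee [ 0.5865 -0.2842  0.1366] [ 0.5867 -0.2845  0.1371] held (994, array([0.6837, 0.5473]), array([ 0.5873, -0.2847]), np.float64(0.000228882936389464))
board top ((576.5293579101562, -161.62049865722656), (82.53265380859375, 295.8390808105469), 4.163782119750977)
hole [ 0.5874 -0.2869] shift units [-0.0016  0.1118 -0.0002]
```

View pics/w8.png

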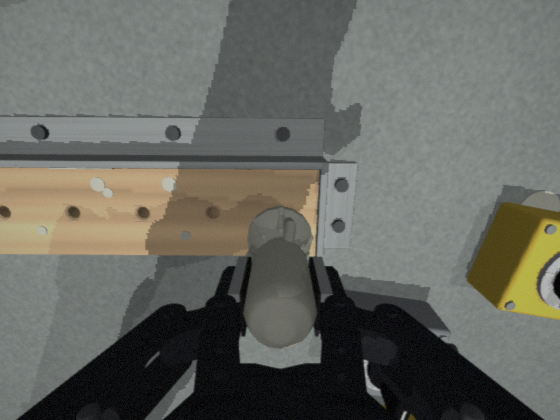

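The held mould is over hole 0. The other holes are at (212,212), (143,212), (74,212) and (5,212), so hole 0 is at about (281,212). I'll refine from these.

```bash
cat >> h.py <<'E'
def holes(p,m,pred,sz=9):
    """dark-blob centroids near predicted world hole mouths"""
    g=cv2.cvtColor(p,cv2.COLOR_RGB2GRAY).astype(float); out=[]
    for w in pred:
        u,v=np.rint(proj(m,[*w,.032])[0]).astype(int)
        if not(12<u<548 and 12<v<240): out.append([np.nan]*3); continue
        a=g[v-sz:v+sz+1,u-sz:u+sz+1]; k=np.clip((a.min()+np.median(a))/2-a,0,None); y,x=np.mgrid[v-sz:v+sz+1,u-sz:u+sz+1]
        out.append(ray(m,[[(k*x).sum()/k.sum(),(k*y).sum()/k.sum()]],.032)[0])
    return np.array(out)
E
python3 - <<'E'
from h import *
np.set_printoptions(precision=4,suppress=True)
s=state(); m=camera_model("wrist"); p,d=get_image("wrist")
W=holes(p,m,[H0+(k-2)*HS for k in range(1,4)]);print(W,[H0+(k-2)*HS for k in range(1,4)])
print(held(m,d,s),s["ee_pos"])
E
```

```text
[[ 0.5831 -0.2246  0.032 ]
 [ 0.5784 -0.167   0.032 ]
 [ 0.5741 -0.1074  0.032 ]] [array([ 0.5829, -0.227 ]), array([ 0.5784, -0.1671]), array([ 0.5739, -0.1072])]
(1000, array([0.6795, 0.5454]), array([ 0.5874, -0.285 ]), np.float64(0.00023092711609845447)) [ 0.5867 -0.2845  0.1371]
```

>>> servo_tool(targets="0 0.09 0 0 0 0 0.1;0 0 0.3 0 0 0 0.1;0 0 0.3 0 0 0 0.1;0 0 0.3 0 0 0 0.1;0 0 0.3 0 0 0 0.1;0 0 0 0 0 0 0.1;0 0 0 0 0 0 0.1")

```text
time: 22.7
ee_pos: [0.5859, -0.2876, 0.1118]
tool_rot: [-0.001, 0.999, 0.039, -0.001]
force: [0.4, 0.6, -0.2]
width: 0.365
grip_force: 40.0
```

>>> servo_tool(targets="0 0 0.3 0 0 0 0.1;0 0 0.3 0 0 0 0.1;0 0 0.25 0 0 0 0.1;0 0 0.2 0 0 0 0.1;0 0 0.08 0 0 0 0.1;0 0 0 0 0 0 0.1;0 0 0 0 0 0 0.1")

```text
time: 23.28
ee_pos: [0.5863, -0.2877, 0.0898]
tool_rot: [-0.0, 0.999, 0.039, -0.0]
force: [-0.5, 2.6, -2.8]
width: 0.365
grip_force: 40.1
```

>>> servo_tool(targets="0 0 0 0 0 0 0.5;0 0 0 0 0 0 0.5;0 0 0 0 0 0 0.5;0 0 0 0 0 0 0.5;0 0 -0.6 0 0 0 0.5;0 0 -0.9 0 0 0 0.5;0 0 -1 0 0 0 0.5;0 0 -1 0 0 0 0.5;0 0 -1 0 0 0 0.5;-0.13 -0.97 0 0 0 0 0.5")

```text
time: 24.12
ee_pos: [0.5848, -0.2756, 0.1865]
tool_rot: [0.005, 0.999, 0.036, 0.005]
force: [0.4, -1.2, 1.3]
width: 0.497
grip_force: 0.0
```

>>> servo_tool(targets="-0.13 -0.97 0 0 0 0 0.5;-0.13 -0.97 0 0 0 0 0.5;-0.13 -0.97 0 0 0 0 0.5;-0.13 -0.97 0 0 0 0 0.5;-0.13 -0.97 0 0 0 0 0.5;-0.13 -0.97 0 0 0 0 0.5;-0.13 -0.97 0 0 0 0 0.5;-0.13 -0.97 0 0 0 0 0.5;-0.13 -0.97 0 0 0 0 0.5;0 0 0 0 0 0 0.5")

```text
time: 24.95
ee_pos: [0.5452, -0.0908, 0.1819]
tool_rot: [-0.002, 0.999, 0.043, 0.001]
force: [-0.4, 0.4, -0.2]
width: 0.501
grip_force: 0.0
```

```bash
cat >> h.py <<'E'
def scene(tag,show=True):
    """cheap look: board by both cams, loose moulds seen on board (tops)"""
    m=camera_model("wrist"); p,d=get_image("wrist"); pt,dt=get_image("top"); mt=camera_model("top"); s=state()
    cv2.imwrite(f"pics/{tag}w.png",p[:,:,::-1]); cv2.imwrite(f"pics/{tag}t.png",pt[:,:,::-1]); np.savez(f"pics/{tag}w.npz",d=d,**m)
    print("t",round(s["time"],2),"ee",s["ee_pos"],"rot",s["tool_rot"])
    for nm,a in(("top",board(pt,mt)),("wrist",board(p,m))):
        for r,b in a:
            if .25<r[0][0]/1000<.75 and abs(max(r[1])-300)<40: print(nm,np.round(r[0],1),np.round(r[1],1),round(r[2],2))
    P=cloud(mt,dt)
    for z0,zt,n in((.105,.129,"on board"),(.112,.137,"stand")):
        for o in moulds(mt,dt,z0,zt):
            if .3<o[0][0]<.65 and o[5]<.002 and abs(o[2]-zt)<.0055: print(n,o[0]-[.0012,.0023],round(o[2],4))
    for o in moulds(m,d): print("wrist",o[0],round(o[2],4),o[4])
E
python3 - <<'E'
from h import *
np.set_printoptions(precision=4,suppress=True)
scene("a")
E
```

```text
t 25.05 ee [ 0.5458 -0.0963  0.1816] rot [0.0006 0.9992 0.0404 0.001 ]
wrist [ 577.7 -168. ] [ 79.9 301.8] 4.27
```

>>> servo_tool(targets="-0.13 -0.97 0 0 0 0 0.5;-0.13 -0.97 0 0 0 0 0.5;-0.13 -0.97 0 0 0 0 0.5;-0.13 -0.97 0 0 0 0 0.5;-0.13 -0.97 0 0 0 0 0.5;-0.13 -0.97 0 0 0 0 0.5;-0.13 -0.97 0 0 0 0 0.5;-0.13 -0.97 0 0 0 0 0.5;-0.13 -0.97 0 0 0 0 0.5;-0.13 -0.97 0 0 0 0 0.5")

```text
time: 25.88
ee_pos: [0.505, 0.0934, 0.1808]
tool_rot: [0.001, 0.999, 0.038, 0.001]
force: [0.7, 0.1, 0.5]
width: 0.5
grip_force: 0.0
```

>>> servo_tool(targets="-0.13 -0.97 0 0 0 0 0.5;-0.13 -0.97 0 0 0 0 0.5;-0.13 -0.97 0 0 0 0 0.5;-0.13 -0.97 0 0 0 0 0.5;-0.13 -0.97 0 0 0 0 0.5;-0.13 -0.97 0 0 0 0 0.5;-0.13 -0.97 0 0 0 0 0.5;-0.13 -0.97 0 0 0 0 0.5;-0.13 -0.97 0 0 0 0 0.5;-0.13 -0.97 0 0 0 0 0.5")

```text
time: 26.72
ee_pos: [0.4646, 0.2852, 0.1807]
tool_rot: [0.0, 0.999, 0.038, 0.001]
force: [-0.6, -0.3, 1.1]
width: 0.5
grip_force: 0.0
```

>>> servo_tool(targets="0 0 0 0 0 0 0.5;0 0 0 0 0 0 0.5;0 0 0 0 0 0 0.5;0 0 0 0 0 0 0.5")

```text
time: 27.05
ee_pos: [0.4643, 0.2837, 0.1802]
tool_rot: [0.001, 0.999, 0.038, 0.0]
force: [-0.2, 0.3, -0.6]
width: 0.503
grip_force: 0.0
```

Run:
```python
from h import *
np.set_printoptions(precision=4,suppress=True)
scene("b"); print(toolrel([.4619,.2861,.098]))
```

```text
t 27.15 ee [0.4639 0.2842 0.1803] rot [0.0005 0.9993 0.0379 0.0002]
top [ 576.8 -163.8] [ 82.6 300.2] 4.22
wrist [0.4583 0.355 ] 0.1379 588
wrist [0.4618 0.2861] 0.138 425
wrist [0.3928 0.2824] 0.138 659
[-0.0928 -0.106   4.113 ]
```

>>> servo_tool(targets="-0.09 -0.1 0.3 0 0 0 0.5;0 0 0.8 0 0 0 0.5;0 0 0.8 0 0 0 0.5;0 0 0.8 0 0 0 0.5;0 0 0.8 0 0 0 0.5;0 0 0.6 0 0 0 0.5;0 0 0 0 0 0 0.5;0 0 0 0 0 0 0.1;0 0 0 0 0 0 0.1;0 0 0 0 0 0 0.1")

```text
time: 27.98
ee_pos: [0.4616, 0.2882, 0.0992]
tool_rot: [-0.0, 0.999, 0.039, 0.001]
force: [-0.0, 0.4, -1.2]
width: 0.364
grip_force: 39.6
```

>>> servo_tool(targets="0 0 0 0 0 0 0.1;0 0 0 0 0 0 0.1;0 0 -0.6 0 0 0 0.1;0 0 -0.8 0 0 0 0.1;0 0 -0.8 0 0 0 0.1;0 0 -0.8 0 0 0 0.1;0 0 -0.8 0 0 0 0.1;0.15 0.965 0 0 0 0 0.1;0.15 0.965 0 0 0 0 0.1;0.15 0.965 0 0 0 0 0.1")

```text
time: 28.82
ee_pos: [0.4749, 0.2309, 0.176]
tool_rot: [-0.0, 0.999, 0.04, 0.001]
force: [0.1, 0.2, -1.5]
width: 0.365
grip_force: 39.8
```

>>> servo_tool(targets="0.15 0.965 0 0 0 0 0.1;0.15 0.965 0 0 0 0 0.1;0.15 0.965 0 0 0 0 0.1;0.15 0.965 0 0 0 0 0.1;0.15 0.965 0 0 0 0 0.1;0.15 0.965 0 0 0 0 0.1;0.15 0.965 0 0 0 0 0.1;0.15 0.965 0 0 0 0 0.1;0.15 0.965 0 0 0 0 0.1;0.15 0.965 0 0 0 0 0.1")

```text
time: 29.65
ee_pos: [0.52, 0.04, 0.1755]
tool_rot: [0.0, 0.999, 0.04, 0.001]
force: [0.9, -0.1, -1.0]
width: 0.364
grip_force: 39.8
```

>>> servo_tool(targets="0.15 0.965 0 0 0 0 0.1;0.15 0.965 0 0 0 0 0.1;0.15 0.965 0 0 0 0 0.1;0.15 0.965 0 0 0 0 0.1;0.15 0.965 0 0 0 0 0.1;0.15 0.965 0 0 0 0 0.1;0.15 0.965 0 0 0 0 0.1;0.15 0.965 0 0 0 0 0.1;0.15 0.965 0 0 0 0 0.1;0.15 0.965 0 0 0 0 0.1")

```text
time: 30.48
ee_pos: [0.5651, -0.1501, 0.1755]
tool_rot: [0.0, 0.999, 0.04, 0.001]
force: [0.2, 0.1, -1.6]
width: 0.36
grip_force: 39.8
```

>>> servo_tool(targets="0.15 0.965 0.3 0 0 0 0.1;0.15 0.965 0.3 0 0 0 0.1;0.15 0.965 0.3 0 0 0 0.1;0.01 0 0.3 0 0 0 0.1;0 0 0.3 0 0 0 0.1;0 0 0.3 0 0 0 0.1;0 0 0 0 0 0 0.1;0 0 0 0 0 0 0.1;0 0 0 0 0 0 0.1")

```text
time: 31.23
ee_pos: [0.5787, -0.2051, 0.1389]
tool_rot: [-0.0, 0.999, 0.04, 0.0]
force: [0.4, -0.7, -1.1]
width: 0.362
grip_force: 39.9
```

```bash
cat >> h.py <<'E'
def onboard(m,d):
    """moulds standing on board seen from wrist: axis fit on walls"""
    for o in moulds(m,d,.085,.129): print("placed",o[0],round(o[2],4),o[4],round(o[5],5))
E
python3 - <<'E'
from h import *
np.set_printoptions(precision=4,suppress=True)
p,d,m=check(1); onboard(m,d); cv2.imwrite("pics/w9.png",p[:,:,::-1])
print(holes(p,m,[H0+(k-2)*HS for k in range(2,5)]))
E
```

```text
t 31.33 ee [ 0.5787 -0.2051  0.1389] [ 0.5788 -0.2057  0.139 ] held (998, array([1.2399, 0.5934]), array([ 0.58  , -0.2056]), np.float64(0.00023293414944855484))
hole [ 0.5829 -0.227 ] shift units [ 0.0591  1.0797 -0.0002]
placed [ 0.5823 -0.2043] 0.1346 1847 0.00311
placed [ 0.587  -0.2878] 0.13 1169 0.00023
[[ 0.5784 -0.1654  0.032 ]
 [ 0.5739 -0.107   0.032 ]
 [ 0.5695 -0.0477  0.032 ]]
```

View pics/w9.png

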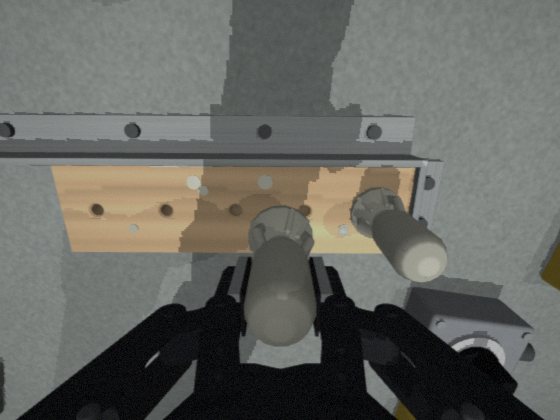

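Mould 1 stands seated at hole 0 (top at 0.130). The held one is about 21 mm short of hole 1, visible at (305,210).

>>> servo_tool(targets="0.03 0.4 0 0 0 0 0.1;0.02 0.4 0 0 0 0 0.1;0 0.26 0 0 0 0 0.1;0 0 0 0 0 0 0.1;0 0 0.3 0 0 0 0.1;0 0 0.3 0 0 0 0.1;0 0 0.3 0 0 0 0.1;0 0 0.3 0 0 0 0.1;0 0 0 0 0 0 0.1;0 0 0 0 0 0 0.1")

```text
time: 32.17
ee_pos: [0.5806, -0.2269, 0.1134]
tool_rot: [-0.0, 0.999, 0.04, -0.001]
force: [-0.3, -0.0, -1.8]
width: 0.363
grip_force: 39.9
```

Run:
```python
from h import *
np.set_printoptions(precision=4,suppress=True)
check(1);print(state()["force"])
```

```text
t 32.27 ee [ 0.5806 -0.2269  0.1134] [ 0.5812 -0.2272  0.1144] held (987, array([1.2314, 0.5608]), array([ 0.5818, -0.2273]), np.float64(0.00022958784372836935))
hole [ 0.5829 -0.227 ] shift units [ 0.0545 -0.0121 -0.0001]
[-0.0484  0.8392 -1.0477]
```

>>> servo_tool(targets="0.04 0 0.3 0 0 0 0.1;0 0 0.3 0 0 0 0.1;0 0 0.25 0 0 0 0.1;0 0 0.2 0 0 0 0.1;0 0 0.1 0 0 0 0.1;0 0 0 0 0 0 0.1;0 0 0 0 0 0 0.1")

```text
time: 32.85
ee_pos: [0.5816, -0.2272, 0.0909]
tool_rot: [-0.0, 0.999, 0.039, -0.0]
force: [-0.3, 0.9, -1.7]
width: 0.364
grip_force: 39.9
```

>>> servo_tool(targets="0 0 0.05 0 0 0 0.1;0 0 0 0 0 0 0.5;0 0 0 0 0 0 0.5;0 0 0 0 0 0 0.5;0 0 0 0 0 0 0.5;0 0 -0.65 0 0 0 0.5;0 0 -0.9 0 0 0 0.5;0 0 -1 0 0 0 0.5;0 0 -1 0 0 0 0.5;0 0 -1 0 0 0 0.5")

```text
time: 33.68
ee_pos: [0.5819, -0.2276, 0.1825]
tool_rot: [0.0, 0.999, 0.039, 0.0]
force: [-0.4, -0.3, 0.3]
width: 0.503
grip_force: 0.0
```

>>> servo_tool(targets="-0.275 -0.968 0 0 0 0 0.5;-0.275 -0.968 0 0 0 0 0.5;-0.275 -0.968 0 0 0 0 0.5;-0.275 -0.968 0 0 0 0 0.5;-0.275 -0.968 0 0 0 0 0.5;-0.275 -0.968 0 0 0 0 0.5;-0.275 -0.968 0 0 0 0 0.5;-0.275 -0.968 0 0 0 0 0.5;-0.275 -0.968 0 0 0 0 0.5;-0.275 -0.968 0 0 0 0 0.5")

```text
time: 34.52
ee_pos: [0.5117, -0.0379, 0.1817]
tool_rot: [0.0, 0.999, 0.039, 0.001]
force: [0.4, 0.2, 1.0]
width: 0.496
grip_force: 0.0
```

>>> servo_tool(targets="-0.275 -0.968 0 0 0 0 0.5;-0.275 -0.968 0 0 0 0 0.5;-0.275 -0.968 0 0 0 0 0.5;-0.275 -0.968 0 0 0 0 0.5;-0.275 -0.968 0 0 0 0 0.5;-0.275 -0.968 0 0 0 0 0.5;-0.275 -0.968 0 0 0 0 0.5;-0.275 -0.968 0 0 0 0 0.5;-0.275 -0.968 0 0 0 0 0.5;-0.275 -0.968 0 0 0 0 0.5")

```text
time: 35.35
ee_pos: [0.4417, 0.1509, 0.1818]
tool_rot: [0.0, 0.999, 0.039, 0.001]
force: [0.7, 0.2, 0.4]
width: 0.498
grip_force: 0.0
```

>>> servo_tool(targets="-0.275 -0.968 0 0 0 0 0.5;-0.275 -0.968 0 0 0 0 0.5;-0.275 -0.968 0 0 0 0 0.5;-0.275 -0.968 0 0 0 0 0.5;-0.275 -0.968 0 0 0 0 0.5;-0.275 -0.968 0 0 0 0 0.5;-0.27 -0.96 0 0 0 0 0.5;0 0 0 0 0 0 0.5;0 0 0 0 0 0 0.5;0 0 0 0 0 0 0.5")

```text
time: 36.18
ee_pos: [0.3934, 0.2811, 0.1814]
tool_rot: [0.0, 0.999, 0.039, 0.0]
force: [0.6, -0.0, -0.5]
width: 0.498
grip_force: 0.0
```

Run:
```python
from h import *
np.set_printoptions(precision=4,suppress=True)
scene("c"); print(toolrel([.3929,.2824,.098]))
```

```text
t 36.28 ee [0.3936 0.2806 0.1812] rot [0.0005 0.9993 0.0382 0.0002]
top [ 576.8 -163.8] [ 82.6 300.2] 4.22
wrist [0.4584 0.355 ] 0.1382 426
wrist [0.3884 0.3519] 0.1379 567
wrist [0.3929 0.2824] 0.1383 407
[-0.0316 -0.0973  4.1613]
```

>>> servo_tool(targets="-0.04 -0.09 0.3 0 0 0 0.5;0 0 0.8 0 0 0 0.5;0 0 0.8 0 0 0 0.5;0 0 0.8 0 0 0 0.5;0 0 0.8 0 0 0 0.5;0 0 0.66 0 0 0 0.5;0 0 0 0 0 0 0.5;0 0 0 0 0 0 0.1;0 0 0 0 0 0 0.1;0 0 0 0 0 0 0.1")

```text
time: 37.12
ee_pos: [0.3925, 0.2839, 0.0988]
tool_rot: [-0.0, 0.999, 0.039, 0.001]
force: [-0.7, 0.8, -1.4]
width: 0.363
grip_force: 39.6
```

>>> servo_tool(targets="0 0 0 0 0 0 0.1;0 0 0 0 0 0 0.1;0 0 -0.6 0 0 0 0.1;0 0 -0.8 0 0 0 0.1;0 0 -0.8 0 0 0 0.1;0 0 -0.8 0 0 0 0.1;0 0 -0.8 0 0 0 0.1;0.312 0.964 0 0 0 0 0.1;0.312 0.964 0 0 0 0 0.1;0.312 0.964 0 0 0 0 0.1")

```text
time: 37.95
ee_pos: [0.4154, 0.2273, 0.1749]
tool_rot: [-0.0, 0.999, 0.04, 0.001]
force: [-0.5, -0.9, -1.7]
width: 0.364
grip_force: 39.9
```

>>> servo_tool(targets="0.312 0.964 0 0 0 0 0.1;0.312 0.964 0 0 0 0 0.1;0.312 0.964 0 0 0 0 0.1;0.312 0.964 0 0 0 0 0.1;0.312 0.964 0 0 0 0 0.1;0.312 0.964 0 0 0 0 0.1;0.312 0.964 0 0 0 0 0.1;0.312 0.964 0 0 0 0 0.1;0.312 0.964 0 0 0 0 0.1;0.312 0.964 0 0 0 0 0.1")

```text
time: 38.78
ee_pos: [0.4927, 0.0393, 0.1744]
tool_rot: [0.0, 0.999, 0.039, 0.0]
force: [1.2, 0.5, -1.5]
width: 0.363
grip_force: 39.9
```

>>> servo_tool(targets="0.312 0.964 0 0 0 0 0.1;0.312 0.964 0 0 0 0 0.1;0.312 0.964 0 0 0 0 0.1;0.312 0.964 0 0 0 0 0.1;0.312 0.964 0 0 0 0 0.1;0.312 0.964 0 0 0 0 0.1;0.312 0.964 0 0 0 0 0.1;0.312 0.964 0 0 0 0 0.1;0.312 0.964 0 0 0 0 0.1;0.312 0.964 0 0 0 0 0.1")

```text
time: 39.62
ee_pos: [0.5701, -0.148, 0.1743]
tool_rot: [0.0, 0.999, 0.039, 0.0]
force: [0.2, 0.1, -0.9]
width: 0.367
grip_force: 39.9
```

>>> servo_tool(targets="0.312 0.964 0.2 0 0 0 0.1;0 0 0.4 0 0 0 0.1;0 0 0.4 0 0 0 0.1;0 0 0.4 0 0 0 0.1;0 0 0.4 0 0 0 0.1;0 0 0 0 0 0 0.1;0 0 0 0 0 0 0.1;0 0 0 0 0 0 0.1")

```text
time: 40.28
ee_pos: [0.5778, -0.1651, 0.1384]
tool_rot: [0.0, 0.999, 0.04, 0.0]
force: [1.2, -0.6, -1.4]
width: 0.363
grip_force: 39.9
```

Run:
```python
from h import *
np.set_printoptions(precision=4,suppress=True)
p,d,m=check(2); onboard(m,d); cv2.imwrite("pics/w10.png",p[:,:,::-1])
print(holes(p,m,[H0+(k-2)*HS for k in range(3,5)]))
```

```text
t 40.38 ee [ 0.5778 -0.1651  0.1384] [ 0.578  -0.1656  0.1388] held (995, array([1.2636, 0.5515]), array([ 0.5791, -0.1656]), np.float64(0.00023933813173307683))
hole [ 0.5784 -0.1671] shift units [-0.0389  0.0728 -0.    ]
placed [ 0.582  -0.1643] 0.1346 1951 0.0029
placed [ 0.5829 -0.2276] 0.1301 1014 0.00022
placed [ 0.587  -0.2878] 0.1301 1569 0.00031
[[ 0.5739 -0.1065  0.032 ]
 [ 0.5694 -0.0475  0.032 ]]
```

>>> servo_tool(targets="-0.03 0.08 0 0 0 0 0.1;0 0 0.3 0 0 0 0.1;0 0 0.3 0 0 0 0.1;0 0 0.3 0 0 0 0.1;0 0 0.3 0 0 0 0.1;0 0 0 0 0 0 0.1;0 0 0 0 0 0 0.1")

```text
time: 40.97
ee_pos: [0.5765, -0.1674, 0.1132]
tool_rot: [-0.0, 0.999, 0.039, -0.001]
force: [0.9, -0.1, -0.7]
width: 0.363
grip_force: 39.9
```

>>> servo_tool(targets="0 0 0.3 0 0 0 0.1;0 0 0.3 0 0 0 0.1;0 0 0.3 0 0 0 0.1;0 0 0.2 0 0 0 0.1;0 0 0.1 0 0 0 0.1;0 0 0 0 0 0 0.1;0 0 0 0 0 0 0.1")

```text
time: 41.55
ee_pos: [0.5771, -0.1675, 0.09]
tool_rot: [-0.0, 0.999, 0.039, 0.0]
force: [0.1, -0.2, -0.6]
width: 0.36
grip_force: 40.1
```

>>> servo_tool(targets="0 0 0 0 0 0 0.5;0 0 0 0 0 0 0.5;0 0 0 0 0 0 0.5;0 0 0 0 0 0 0.5;0 0 -0.6 0 0 0 0.5;0 0 -0.9 0 0 0 0.5;0 0 -1 0 0 0 0.5;0 0 -1 0 0 0 0.5;0 0 -1 0 0 0 0.5;0 0 0 0 0 0 0.5")

```text
time: 42.38
ee_pos: [0.5804, -0.1678, 0.1862]
tool_rot: [0.001, 0.999, 0.039, 0.005]
force: [0.6, -0.4, 1.0]
width: 0.498
grip_force: 0.0
```

>>> servo_tool(targets="-0.145 -0.982 0 0 0 0 0.5;-0.145 -0.982 0 0 0 0 0.5;-0.145 -0.982 0 0 0 0 0.5;-0.145 -0.982 0 0 0 0 0.5;-0.145 -0.982 0 0 0 0 0.5;-0.145 -0.982 0 0 0 0 0.5;-0.145 -0.982 0 0 0 0 0.5;-0.145 -0.982 0 0 0 0 0.5;-0.145 -0.982 0 0 0 0 0.5;-0.145 -0.982 0 0 0 0 0.5")

```text
time: 43.22
ee_pos: [0.5324, 0.027, 0.1804]
tool_rot: [0.0, 0.999, 0.039, 0.0]
force: [-0.3, -0.5, -0.2]
width: 0.5
grip_force: 0.0
```

>>> servo_tool(targets="-0.145 -0.982 0 0 0 0 0.5;-0.145 -0.982 0 0 0 0 0.5;-0.145 -0.982 0 0 0 0 0.5;-0.145 -0.982 0 0 0 0 0.5;-0.145 -0.982 0 0 0 0 0.5;-0.145 -0.982 0 0 0 0 0.5;-0.145 -0.982 0 0 0 0 0.5;-0.145 -0.982 0 0 0 0 0.5;-0.145 -0.982 0 0 0 0 0.5;-0.145 -0.982 0 0 0 0 0.5")

```text
time: 44.05
ee_pos: [0.488, 0.2204, 0.1803]
tool_rot: [0.0, 0.999, 0.039, 0.0]
force: [0.7, -0.0, 0.1]
width: 0.503
grip_force: 0.0
```

>>> servo_tool(targets="-0.145 -0.982 0 0 0 0 0.5;-0.145 -0.982 0 0 0 0 0.5;-0.145 -0.982 0 0 0 0 0.5;-0.145 -0.982 0 0 0 0 0.5;-0.145 -0.982 0 0 0 0 0.5;-0.145 -0.982 0 0 0 0 0.5;-0.145 -0.982 0 0 0 0 0.5;0 0 0 0 0 0 0.5;0 0 0 0 0 0 0.5;0 0 0 0 0 0 0.5")

```text
time: 44.88
ee_pos: [0.4577, 0.354, 0.18]
tool_rot: [0.001, 0.999, 0.039, 0.0]
force: [0.3, -0.5, 0.8]
width: 0.497
grip_force: 0.0
```

Run:
```python
from h import *
np.set_printoptions(precision=4,suppress=True)
scene("d"); print(toolrel([.4584,.3549,.098]))
```

```text
t 44.98 ee [0.4582 0.3534 0.18  ] rot [0.0007 0.9993 0.0382 0.0002]
top [ 576.8 -163.8] [ 82.6 300.2] 4.22
wrist [0.4582 0.3548] 0.138 408
wrist [0.3883 0.3518] 0.1379 652
[ 0.0142 -0.0811  4.0983]
```

>>> servo_tool(targets="0 -0.08 0.3 0 0 0 0.5;0 0 0.8 0 0 0 0.5;0 0 0.8 0 0 0 0.5;0 0 0.8 0 0 0 0.5;0 0 0.8 0 0 0 0.5;0 0 0.6 0 0 0 0.5;0 0 0 0 0 0 0.5;0 0 0 0 0 0 0.1;0 0 0 0 0 0 0.1;0 0 0 0 0 0 0.1")

```text
time: 45.82
ee_pos: [0.4577, 0.3571, 0.099]
tool_rot: [-0.001, 0.999, 0.039, 0.001]
force: [-0.4, -0.1, -0.7]
width: 0.364
grip_force: 39.6
```

>>> servo_tool(targets="0 0 0 0 0 0 0.1;0 0 0 0 0 0 0.1;0 0 -0.6 0 0 0 0.1;0 0 -0.8 0 0 0 0.1;0 0 -0.8 0 0 0 0.1;0 0 -0.8 0 0 0 0.1;0 0 -0.8 0 0 0 0.1;0.165 0.979 0 0 0 0 0.1;0.165 0.979 0 0 0 0 0.1;0.165 0.979 0 0 0 0 0.1")

```text
time: 46.65
ee_pos: [0.4719, 0.299, 0.1758]
tool_rot: [-0.001, 0.999, 0.04, 0.001]
force: [0.4, 0.0, -1.7]
width: 0.365
grip_force: 39.9
```

>>> servo_tool(targets="0.165 0.979 0 0 0 0 0.1;0.165 0.979 0 0 0 0 0.1;0.165 0.979 0 0 0 0 0.1;0.165 0.979 0 0 0 0 0.1;0.165 0.979 0 0 0 0 0.1;0.165 0.979 0 0 0 0 0.1;0.165 0.979 0 0 0 0 0.1;0.165 0.979 0 0 0 0 0.1;0.165 0.979 0 0 0 0 0.1;0.165 0.979 0 0 0 0 0.1")

```text
time: 47.48
ee_pos: [0.5204, 0.1055, 0.1754]
tool_rot: [-0.0, 0.999, 0.04, 0.001]
force: [0.6, 0.9, -1.1]
width: 0.367
grip_force: 39.9
```

>>> servo_tool(targets="0.165 0.979 0 0 0 0 0.1;0.165 0.979 0 0 0 0 0.1;0.165 0.979 0 0 0 0 0.1;0.165 0.979 0 0 0 0 0.1;0.165 0.979 0 0 0 0 0.1;0.165 0.979 0 0 0 0 0.1;0.165 0.979 0 0 0 0 0.1;0.165 0.979 0 0 0 0 0.1;0.165 0.979 0 0 0 0 0.1;0.165 0.979 0 0 0 0 0.1")

```text
time: 48.32
ee_pos: [0.5687, -0.0872, 0.1754]
tool_rot: [0.0, 0.999, 0.04, 0.001]
force: [1.0, -0.0, -1.0]
width: 0.365
grip_force: 39.9
```

>>> servo_tool(targets="0.165 0.979 0.2 0 0 0 0.1;0 0 0.4 0 0 0 0.1;0 0 0.4 0 0 0 0.1;0 0 0.4 0 0 0 0.1;0 0 0.4 0 0 0 0.1;0 0 0 0 0 0 0.1;0 0 0 0 0 0 0.1;0 0 0 0 0 0 0.1")

```text
time: 48.98
ee_pos: [0.5733, -0.1048, 0.1383]
tool_rot: [-0.0, 0.999, 0.04, 0.0]
force: [1.0, -0.5, -1.6]
width: 0.365
grip_force: 40.0
```

Run:
```python
from h import *
np.set_printoptions(precision=4,suppress=True)
p,d,m=check(3); onboard(m,d); cv2.imwrite("pics/w11.png",p[:,:,::-1])
print(holes(p,m,[H0+(k-2)*HS for k in range(4,5)]))
```

```text
t 49.08 ee [ 0.5733 -0.1048  0.1383] [ 0.5735 -0.1053  0.1387] held (993, array([1.102 , 0.5512]), array([ 0.5744, -0.1053]), np.float64(0.0002482597961237972))
hole [ 0.5739 -0.1072] shift units [-0.0336  0.0938 -0.    ]
placed [ 0.5774 -0.1042] 0.1346 1935 0.00286
placed [ 0.5786 -0.1679] 0.13 1029 0.0002
placed [ 0.583  -0.2277] 0.13 1559 0.0003
[[ 0.5694 -0.0471  0.032 ]]
```

>>> servo_tool(targets="-0.03 0.1 0 0 0 0 0.1;0 0 0.3 0 0 0 0.1;0 0 0.3 0 0 0 0.1;0 0 0.3 0 0 0 0.1;0 0 0.3 0 0 0 0.1;0 0 0 0 0 0 0.1;0 0 0 0 0 0 0.1")

```text
time: 49.67
ee_pos: [0.5721, -0.1075, 0.1132]
tool_rot: [-0.0, 0.999, 0.039, -0.001]
force: [-0.4, 0.3, -0.6]
width: 0.36
grip_force: 40.0
```

>>> servo_tool(targets="0 0 0.3 0 0 0 0.1;0 0 0.3 0 0 0 0.1;0 0 0.3 0 0 0 0.1;0 0 0.2 0 0 0 0.1;0 0 0.1 0 0 0 0.1;0 0 0 0 0 0 0.1;0 0 0 0 0 0 0.1")

```text
time: 50.25
ee_pos: [0.5726, -0.1076, 0.0899]
tool_rot: [-0.0, 0.999, 0.039, -0.0]
force: [-0.2, 0.8, -1.4]
width: 0.361
grip_force: 40.0
```

>>> servo_tool(targets="0 0 0 0 0 0 0.5;0 0 0 0 0 0 0.5;0 0 0 0 0 0 0.5;0 0 0 0 0 0 0.5;0 0 -0.6 0 0 0 0.5;0 0 -0.9 0 0 0 0.5;0 0 -1 0 0 0 0.5;0 0 -1 0 0 0 0.5;0 0 -1 0 0 0 0.5;0 0 0 0 0 0 0.5")

```text
time: 51.08
ee_pos: [0.576, -0.1078, 0.186]
tool_rot: [0.001, 0.999, 0.039, 0.005]
force: [0.3, 0.0, 1.2]
width: 0.505
grip_force: 0.0
```

>>> servo_tool(targets="-0.309 -0.985 0 0 0 0 0.5;-0.309 -0.985 0 0 0 0 0.5;-0.309 -0.985 0 0 0 0 0.5;-0.309 -0.985 0 0 0 0 0.5;-0.309 -0.985 0 0 0 0 0.5;-0.309 -0.985 0 0 0 0 0.5;-0.309 -0.985 0 0 0 0 0.5;-0.309 -0.985 0 0 0 0 0.5;-0.309 -0.985 0 0 0 0 0.5;-0.309 -0.985 0 0 0 0 0.5")

```text
time: 51.92
ee_pos: [0.4951, 0.0847, 0.1804]
tool_rot: [0.0, 0.999, 0.039, 0.0]
force: [0.7, -0.5, 0.4]
width: 0.499
grip_force: 0.0
```

>>> servo_tool(targets="-0.309 -0.985 0 0 0 0 0.5;-0.309 -0.985 0 0 0 0 0.5;-0.309 -0.985 0 0 0 0 0.5;-0.309 -0.985 0 0 0 0 0.5;-0.309 -0.985 0 0 0 0 0.5;-0.309 -0.985 0 0 0 0 0.5;-0.309 -0.985 0 0 0 0 0.5;-0.309 -0.985 0 0 0 0 0.5;-0.309 -0.985 0 0 0 0 0.5;-0.309 -0.985 0 0 0 0 0.5")

```text
time: 52.75
ee_pos: [0.418, 0.2762, 0.1804]
tool_rot: [0.0, 0.999, 0.039, 0.0]
force: [-0.2, -0.7, -0.5]
width: 0.498
grip_force: 0.0
```

>>> servo_tool(targets="-0.309 -0.985 0 0 0 0 0.5;-0.309 -0.985 0 0 0 0 0.5;-0.309 -0.985 0 0 0 0 0.5;-0.309 -0.985 0 0 0 0 0.5;0 0 0 0 0 0 0.5;0 0 0 0 0 0 0.5;0 0 0 0 0 0 0.5")

```text
time: 53.33
ee_pos: [0.3881, 0.3511, 0.18]
tool_rot: [0.001, 0.999, 0.039, 0.0]
force: [-0.3, -1.0, 1.2]
width: 0.5
grip_force: 0.0
```

Run:
```python
from h import *
np.set_printoptions(precision=4,suppress=True)
scene("e"); print(toolrel([.3884,.3518,.098]))
```

```text
t 53.43 ee [0.3886 0.3505 0.18  ] rot [0.0007 0.9993 0.0382 0.0002]
top [ 576.8 -163.8] [ 82.5 300.2] 4.22
wrist [0.3883 0.3517] 0.1381 413
[-0.0055 -0.0714  4.0982]
```

>>> servo_tool(targets="0 -0.07 0.3 0 0 0 0.5;0 0 0.8 0 0 0 0.5;0 0 0.8 0 0 0 0.5;0 0 0.8 0 0 0 0.5;0 0 0.8 0 0 0 0.5;0 0 0.6 0 0 0 0.5;0 0 0 0 0 0 0.5;0 0 0 0 0 0 0.1;0 0 0 0 0 0 0.1;0 0 0 0 0 0 0.1")

```text
time: 54.27
ee_pos: [0.388, 0.3537, 0.0988]
tool_rot: [-0.0, 0.999, 0.039, 0.001]
force: [-0.0, -1.2, -1.0]
width: 0.362
grip_force: 39.6
```

>>> servo_tool(targets="0 0 0 0 0 0 0.1;0 0 0 0 0 0 0.1;0 0 -0.6 0 0 0 0.1;0 0 -0.8 0 0 0 0.1;0 0 -0.8 0 0 0 0.1;0 0 -0.8 0 0 0 0.1;0 0 -0.8 0 0 0 0.1;0.356 0.986 0 0 0 0 0.1;0.356 0.986 0 0 0 0 0.1;0.356 0.986 0 0 0 0 0.1")

```text
time: 55.1
ee_pos: [0.4137, 0.296, 0.1749]
tool_rot: [-0.0, 0.999, 0.04, 0.001]
force: [-0.1, -0.3, -1.2]
width: 0.363
grip_force: 40.0
```

>>> servo_tool(targets="0.356 0.986 0 0 0 0 0.1;0.356 0.986 0 0 0 0 0.1;0.356 0.986 0 0 0 0 0.1;0.356 0.986 0 0 0 0 0.1;0.356 0.986 0 0 0 0 0.1;0.356 0.986 0 0 0 0 0.1;0.356 0.986 0 0 0 0 0.1;0.356 0.986 0 0 0 0 0.1;0.356 0.986 0 0 0 0 0.1;0.356 0.986 0 0 0 0 0.1")

```text
time: 55.93
ee_pos: [0.5003, 0.1042, 0.1744]
tool_rot: [0.0, 0.999, 0.039, 0.0]
force: [0.5, -0.3, -2.9]
width: 0.361
grip_force: 40.0
```

>>> servo_tool(targets="0.356 0.986 0 0 0 0 0.1;0.356 0.986 0 0 0 0 0.1;0.356 0.986 0 0 0 0 0.1;0.356 0.986 0 0 0 0 0.1;0.356 0.986 0 0 0 0 0.1;0.356 0.986 0 0 0 0 0.1;0.356 0.986 0 0 0 0 0.1;0.356 0.986 0 0 0 0 0.1;0 0 0.3 0 0 0 0.1;0 0 0.3 0 0 0 0.1")

```text
time: 56.77
ee_pos: [0.5697, -0.0495, 0.162]
tool_rot: [0.0, 0.999, 0.038, 0.0]
force: [-0.2, 1.2, -0.5]
width: 0.365
grip_force: 40.0
```

>>> servo_tool(targets="0 0 0.4 0 0 0 0.1;0 0 0.4 0 0 0 0.1;0 0 0.4 0 0 0 0.1;0 0 0 0 0 0 0.1;0 0 0 0 0 0 0.1;0 0 0 0 0 0 0.1")

```text
time: 57.27
ee_pos: [0.5692, -0.0472, 0.1382]
tool_rot: [-0.0, 0.999, 0.04, 0.0]
force: [0.9, 0.7, -0.8]
width: 0.361
grip_force: 40.0
```

Run:
```python
from h import *
np.set_printoptions(precision=4,suppress=True)
p,d,m=check(4); onboard(m,d); cv2.imwrite("pics/w12.png",p[:,:,::-1])
for r,b in board(p,m): print(r)
```

```text
t 57.37 ee [ 0.5692 -0.0472  0.1382] [ 0.5696 -0.0475  0.1387] held (989, array([0.7705, 0.53  ]), array([ 0.57  , -0.0477]), np.float64(0.0002423821411832163))
hole [ 0.5694 -0.0473] shift units [-0.0303 -0.0227 -0.    ]
placed [ 0.5734 -0.0478] 0.1346 1936 0.00281
placed [ 0.5737 -0.1082] 0.13 1014 0.00021
placed [ 0.5786 -0.1679] 0.13 1536 0.00031
((575.76708984375, -150.8638153076172), (78.75432586669922, 267.6227722167969), 4.228230953216553)
```

>>> servo_tool(targets="-0.03 0.01 0 0 0 0 0.1;0 0 0.3 0 0 0 0.1;0 0 0.3 0 0 0 0.1;0 0 0.3 0 0 0 0.1;0 0 0.3 0 0 0 0.1;0 0 0 0 0 0 0.1;0 0 0 0 0 0 0.1")

```text
time: 57.95
ee_pos: [0.568, -0.0479, 0.1132]
tool_rot: [-0.0, 0.999, 0.039, -0.001]
force: [-0.4, 0.4, -1.1]
width: 0.367
grip_force: 40.0
```

>>> servo_tool(targets="0 0 0.3 0 0 0 0.1;0 0 0.3 0 0 0 0.1;0 0 0.3 0 0 0 0.1;0 0 0.2 0 0 0 0.1;0 0 0.1 0 0 0 0.1;0 0 0 0 0 0 0.1;0 0 0 0 0 0 0.1")

```text
time: 58.53
ee_pos: [0.5685, -0.0479, 0.0899]
tool_rot: [-0.0, 0.999, 0.039, -0.0]
force: [-0.9, -0.3, -2.4]
width: 0.364
grip_force: 40.2
```

>>> servo_tool(targets="0 0 0 0 0 0 0.5;0 0 0 0 0 0 0.5;0 0 0 0 0 0 0.5;0 0 0 0 0 0 0.5;0 0 -0.6 0 0 0 0.5;0 0 -0.9 0 0 0 0.5;0 0 -1 0 0 0 0.5;0 0 -1 0 0 0 0.5;0 0 -1 0 0 0 0.5;0 0 -1 0 0 0 0.5")

```text
time: 59.37
ee_pos: [0.5687, -0.0478, 0.2023]
tool_rot: [0.0, 0.999, 0.039, 0.001]
force: [0.2, -0.5, -1.5]
width: 0.5
grip_force: 0.0
```

>>> servo_tool(targets="-0.573 1 -0.3 0 0 0 0.5;-0.573 1 -0.3 0 0 0 0.5;-0.573 1 -0.3 0 0 0 0.5;-0.573 1 -0.3 0 0 0 0.5;-0.573 1 -0.3 0 0 0 0.5;-0.573 1 -0.3 0 0 0 0.5;-0.573 1 -0.3 0 0 0 0.5;-0.573 1 -0.3 0 0 0 0.5;-0.573 1 -0.3 0 0 0 0.5;-0.573 1 -0.3 0 0 0 0.5")

```text
time: 60.2
ee_pos: [0.4696, -0.2572, 0.2616]
tool_rot: [0.0, 0.999, 0.04, 0.001]
force: [-0.0, -0.1, 0.9]
width: 0.499
grip_force: 0.0
```

>>> servo_tool(targets="-0.573 1 0 0 0 0 0.5;-0.573 1 0 0 0 0 0.5;-0.573 1 0 0 0 0 0.5;-0.573 1 0 0 0 0 0.5;-0.573 1 0 0 0 0 0.5;0 0 0 0 0 0 0.5;0 0 0 0 0 0 0.5;0 0 0 0 0 0 0.5")

```text
time: 60.87
ee_pos: [0.4214, -0.3596, 0.2608]
tool_rot: [-0.0, 0.999, 0.04, 0.001]
force: [-0.3, 1.2, -0.1]
width: 0.502
grip_force: 0.0
```

Run:
```python
from h import *
np.set_printoptions(precision=4,suppress=True)
scene("f"); m,d,p=load("fw")
for r,b in board(p,m): print(r)
onboard(m,d)
```

```text
t 60.97 ee [ 0.4219 -0.3589  0.2607] rot [-0.0002  0.9992  0.0408  0.0006]
top [ 576.8 -163.8] [ 82.4 300.2] 4.22
wrist [ 568.2 -175.8] [ 67.8 282.9] 4.56
((149.8968048095703, -789.5262451171875), (265.53857421875, 80.50656127929688), 21.703590393066406)
((290.7290344238281, -425.2511291503906), (109.84725952148438, 113.71144104003906), 86.18254852294922)
((558.72412109375, -540.93310546875), (120.98531341552734, 97.53250885009766), 83.93161010742188)
((568.205322265625, -175.75091552734375), (67.76406860351562, 282.9376525878906), 4.5635857582092285)
placed [ 0.579  -0.1677] 0.1277 697 0.00035
placed [ 0.5834 -0.2275] 0.1281 542 0.00025
placed [ 0.5874 -0.2876] 0.1287 403 0.00018
```

View pics/fw.png

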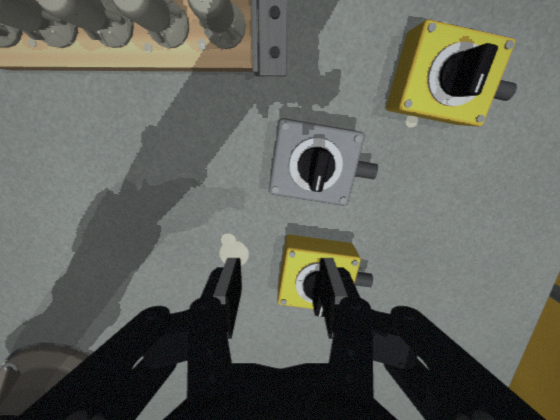

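All five moulds stand on the board. The grey switch knob is at (317,168) with its bar nearly vertical in the image and its pointer at (319,183).

```bash
cat > k.py <<'E'
from h import *
np.set_printoptions(precision=4,suppress=True)
def knob(m,d,z0=.088,zc=(.455,-.393)):
    P=cloud(m,d); q=P[(P[...,2]>z0)&(P[...,2]<.1)&(np.hypot(P[...,0]-zc[0],P[...,1]-zc[1])<.04)]
    r=cv2.minAreaRect((q[:,:2]*1000).astype(np.float32)); e=cv2.PCACompute2((q[:,:2]).astype(np.float64),None)
    v=e[1][0]; print("knob",len(q),"z",np.percentile(q[:,2],[50,99]),"rect",r,"mean",q[:,:2].mean(0),"axis deg",np.degrees(np.arctan2(v[1],v[0]))%180)
E
python3 - <<'E'
from k import *
m,d,p=load("fw"); knob(m,d)
s=state();print(s["qpos"]); r=R.from_quat(np.roll(s["tool_rot"],-1)).as_matrix(); print("tool x deg",np.degrees(np.arctan2(r[1,0],r[0,0])))
print(toolrel([.455,-.393,.09]))
# disc centre from ring: white pixels on box top, z .06 (ring height)
hsv=cv2.cvtColor(p,cv2.COLOR_RGB2HSV); k=((hsv[...,2]>150)&(hsv[...,1]<40)).astype(np.uint8); k[:120]=0;k[210:]=0;k[:,:270]=0;k[:,360:]=0
c=max(cv2.findContours(k,0,2)[0],key=cv2.contourArea); e=cv2.fitEllipse(c); print(e, ray(m,[e[0]],.058))
E
```

```text
knob 571 z [0.0946 0.0966] rect ((449.912109375, -399.7503967285156), (14.197032928466797, 43.552223205566406), 85.06979370117188) mean [ 0.4507 -0.3992] axis deg 175.19231543957144
[ 0.945   0.3339 -0.365   1.4564  0.1186  1.3725 -0.9142]
tool x deg 4.6713466350122825
[1.5011 1.8366 8.5341]
((309.47186279296875, 164.83192443847656), (37.738258361816406, 46.31966781616211), 2.8914027214050293) [[ 0.4497 -0.3927  0.058 ]]
```

>>> servo_tool(targets="0 0 0.5 0 0 0.107 0.5;0 0 0.5 0 0 0.107 0.5;0.52 0.63 0.75 0 0 0 0.5;0.53 0.63 0.75 0 0 0 0.5;0.53 0.64 0.75 0 0 0 0.5;0 0 0.75 0 0 0 0.5;0 0 0.75 0 0 0 0.5;0 0 0.75 0 0 0 0.5;0 0 0 0 0 0 0.5;0 0 0 0 0 0 0.5")

```text
time: 61.8
ee_pos: [0.4492, -0.3997, 0.1496]
tool_rot: [-0.001, 0.999, -0.044, -0.001]
force: [0.8, -1.5, 0.8]
width: 0.498
grip_force: 0.0
```

>>> servo_tool(targets="0 0 0 0 0 0 0.5;0 0 0 0 0 0 0.5")

```text
time: 61.97
ee_pos: [0.45, -0.4013, 0.1517]
tool_rot: [0.001, 0.999, -0.044, 0.001]
force: [0.0, -0.9, -0.4]
width: 0.501
grip_force: 0.0
```

Run:
```python
from k import *
s=state(); m=camera_model("wrist");p,d=get_image("wrist"); knob(m,d,zc=(.45,-.4))
r=R.from_quat(np.roll(s["tool_rot"],-1)).as_matrix(); print(s["ee_pos"],"tool x deg",np.degrees(np.arctan2(r[1,0],r[0,0])),toolrel([.4503,-.3997,.077]),s["qpos"])
```

```text
knob 1089 z [0.0945 0.0963] rect ((450.3352355957031, -399.417724609375), (13.33010482788086, 43.313255310058594), 85.16976928710938) mean [ 0.4519 -0.3998] axis deg 174.87424819273156
[ 0.45   -0.4013  0.1517] tool x deg -5.072543592211482 [ 0.0067 -0.0946  3.7331] [ 0.9138  0.4987 -0.3121  1.4884  0.1598  1.1766 -1.083 ]
```

Aligned; I shift, descend and grip.

>>> servo_tool(targets="0 -0.08 0.4 0 0 0 0.5;0 0 0.7 0 0 0 0.5;0 0 0.7 0 0 0 0.5;0 0 0.7 0 0 0 0.5;0 0 0.7 0 0 0 0.5;0 0 0.5 0 0 0 0.5;0 0 0 0 0 0 0.5;0 0 0 0 0 0 0;0 0 0 0 0 0 0;0 0 0 0 0 0 0", force=50)

```text
time: 62.85
ee_pos: [0.4499, -0.3992, 0.0773]
tool_rot: [0.0, 0.999, -0.044, 0.001]
force: [0.7, 2.1, 3.1]
width: 0.154
grip_force: 50.5
```

>>> servo_tool(targets="0 0 0 0 0 0 0;0 0 0 0 0 0 0;0 0 0 0 0 0 0")

```text
time: 63.1
ee_pos: [0.4498, -0.3993, 0.0773]
tool_rot: [0.0, 0.999, -0.044, 0.001]
force: [-1.3, 2.5, 5.5]
width: 0.158
grip_force: 51.0
```

Run:
```python
from k import *
mt=camera_model("top"); pt,_=get_image("top")
for r,b in board(pt,mt): print("t",r)
```

```text
t ((461.8608703613281, 321.8533935546875), (212.133544921875, 150.0579833984375), 2.987400531768799)
t ((576.8419799804688, -163.80706787109375), (82.41411590576172, 300.1785583496094), 4.217724800109863)
```

Board still home; all moulds in. Now turn clockwise.

>>> servo_tool(targets="0 0 0 0 0 0.14 0;0 0 0 0 0 0.14 0;0 0 0 0 0 0.14 0;0 0 0 0 0 0.14 0;0 0 0 0 0 0.14 0;0 0 0 0 0 0.14 0;0 0 0 0 0 0.14 0;0 0 0 0 0 0.14 0;0 0 0 0 0 0.14 0;0 0 0 0 0 0.14 0")

```text
time: 63.98
ee_pos: [0.4499, -0.399, 0.0772]
tool_rot: [-0.0, 0.827, -0.562, 0.001]
force: [0.1, 3.3, 6.3]
width: 0.154
grip_force: 51.1
```

>>> servo_tool(targets="0 0 0 0 0 0.14 0;0 0 0 0 0 0.14 0;0 0 0 0 0 0.14 0;0 0 0 0 0 0.1 0;0 0 0 0 0 0 0;0 0 0 0 0 0 0")

```text
time: 64.48
ee_pos: [0.45, -0.399, 0.0773]
tool_rot: [0.0, -0.698, 0.716, -0.0]
force: [0.3, 3.1, 4.8]
width: 0.16
grip_force: 51.1
```

Run:
```python
from k import *
s=state(); r=R.from_quat(np.roll(s["tool_rot"],-1)).as_matrix(); print(s["ee_pos"],"tool x deg",np.degrees(np.arctan2(r[1,0],r[0,0])),s["qpos"],s["force"],s["ft_torque"])
```

```text
[ 0.45   -0.399   0.0773] tool x deg -91.4709864249842 [ 0.6628  0.5481  0.05    1.5846 -0.0318  1.0086 -2.4448] [0.2535 3.0772 4.8032] [ 0.6758  0.1985 -0.0385]
```

>>> servo_tool(targets="0 0 0 0 0 0.06 0;0 0 0 0 0 0.06 0;0 0 0 0 0 0.06 0;0 0 0 0 0 0 0;0 0 0 0 0 0 0")

```text
time: 64.9
ee_pos: [0.45, -0.3994, 0.0774]
tool_rot: [-0.0, -0.648, 0.762, -0.001]
force: [0.2, 1.8, 5.6]
width: 0.156
grip_force: 81.7
```

Run:
```python
from k import *
s=state(); r=R.from_quat(np.roll(s["tool_rot"],-1)).as_matrix(); print(s["ee_pos"],"tool x deg",np.degrees(np.arctan2(r[1,0],r[0,0])),s["force"],s["ft_torque"])
```

```text
[ 0.45   -0.3994  0.0774] tool x deg -99.19658829701171 [0.218  1.8074 5.6063] [0.4752 0.2696 1.4327]
```

>>> servo_tool(targets="0 0 0 0 0 0 0.5;0 0 0 0 0 0 0.5;0 0 0 0 0 0 0.5;0 0 0 0 0 0 0.5;0 0 0 0 0 0 0.5;0 0 -0.6 0 0 0 0.5;0 0 -0.8 0 0 0 0.5;0 0 -1 0 0 0 0.5;0 0 -1 0 0 0 0.5;0 0 -1 0 0 0 0.5")

```text
time: 65.73
ee_pos: [0.4489, -0.3998, 0.1659]
tool_rot: [-0.0, -0.645, 0.764, -0.0]
force: [0.4, -0.4, 0.9]
width: 0.502
grip_force: 0.0
```

>>> servo_tool(targets="0 0 -1 0 0 0 0.5;0 0 -1 0 0 0 0.5;0 0 -1 0 0 0 0.5;0 0 -1 0 0 0 0.5;0 0 -1 0 0 0 0.5;0 0 0 0 0 0 0.5;0 0 0 0 0 0 0.5")

```text
time: 66.32
ee_pos: [0.4495, -0.4003, 0.2663]
tool_rot: [0.0, -0.645, 0.764, -0.002]
force: [0.5, 0.9, -0.4]
width: 0.502
grip_force: 0.0
```

Run:
```python
from k import *
scene("g"); m,d,p=load("gw"); knob(m,d,zc=(.45,-.4))
ps,_=get_image("side"); pt=cv2.imread("pics/gt.png"); 
a=cv2.resize(pt[130:320,90:440],(700,380))[:,:,:]; b=cv2.resize(ps[120:350,180:420,::-1],(230,220))
c=np.zeros((600,700,3),np.uint8); c[:380]=a; c[380:600,:230]=b; c[380:600,240:533]=cv2.resize(p[:,:,::-1],(293,220)); cv2.imwrite("pics/fin.png",c)
```

```text
t 66.42 ee [ 0.4486 -0.3993  0.2635] rot [-0.0001 -0.6453  0.764   0.0006]
top [ 576.8 -163.8] [ 82.6 300.2] 4.22
knob 502 z [0.0944 0.0963] rect ((449.876220703125, -400.36572265625), (44.008304595947266, 13.944464683532715), 85.3332748413086) mean [ 0.4497 -0.4016] axis deg 85.29191514281419
```

View pics/fin.png

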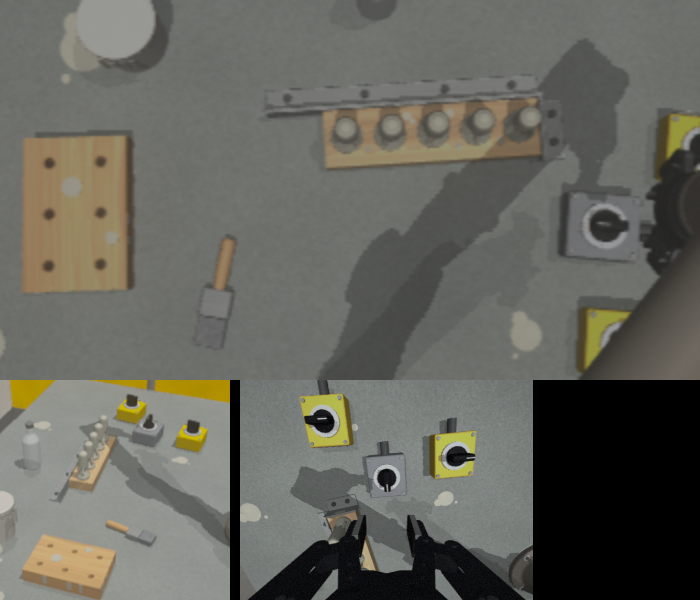

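The composite shows all five moulds in the board's holes and the board flush in the corner. The drip stand is empty, the knob has turned 90°, and the bottle, pail and brush are where they were.

```bash
python3 -c "
from bench import *
print(hand_in())"
```

```text
the job is handed in; nothing more can be done
None
```

I handed the job in: the board is flush in the corner, all five moulds are seated in their own holes, and the fan switch is at its on stop (measured turn about 90°).

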